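# Clamp a draining rail in the lever press and lean the glass slabs on it

### The job

Make a draining rail for the washed glass slabs: raise the press's lever, lay the blue batten across the bed with its middle under the spring foot, and bring the lever down gently until the foot is pushed in about halfway (5 to 15 mm of its 20 mm), never hard against its stop. Then, with the rail clamped, lean every glass slab lengthwise against the batten on the knob's side, one short edge down on the shelf and sloping at about 45 degrees, each touching the wood itself and left standing free, with the batten still clamped. Never grip the glass harder than 40 N, and leave the steel cylinder, brass piston and glass disc where they are.

Things in the scene. Friction and masses are not known exactly. Their poses are not given: they have to be found in the camera images.
- press: fixed cast iron lever press, dark grey; origin at the shelf surface under the middle of its bed, x from the bed towards the hinge (away from the handle), y along the hinge axle, z up. The bed is a flat plate, 110 (x) x 100 (y) mm, its top 10 mm above the shelf; two hinge cheeks, 60 mm wide over all, 115 mm high, stand from 92 mm beyond the bed's middle
- hinge (a point): axle of the lever, 100 mm beyond the bed's middle (press +x), 95 mm above the shelf; the lever turns about press y here
- knob (a point): centre of the black barrel knob at the end of the lever, 160 mm from the axle: a cylinder 34 mm across and 40 mm long lying along press y, with flat ends that can be pinched from above. The lever bar is 18 mm thick, arched 16 mm upwards in the middle, and carries the spring foot 100 mm from the axle
- lever (a joint): angle of the lever, rad: 0 = level (knob at the axle's height, towards press -x), positive = raised, 1.57 = straight up; travel -0.25 to 2.0. Stiff hinge: it stays where it is left, and moves at 6 to 12 N on the knob. With the lever above about 1.8 the space over the bed is free for a gripper
- foot (a joint): how far the spring foot is pushed in, m: 0 = free, 0.020 = against its stop; spring 600 N/m (10 mm = 6 N). A red band on its stem shows the way. With the batten on the bed the foot touches it at a lever angle of about 0.1 and is pushed in about 10 mm at angle 0
- foot_tip (a point): centre of the foot's underside, a rubber pad 22 mm across; when the foot is free it is 45 mm below the lever's axle-to-knob line. It comes down on the middle of the bed
- batten: loose faded blue square wooden batten, 440 x 50 x 50 mm, 0.44 kg (+-20 %); origin at the centre of its underside as built, y along its length
- batten_mid (a point): centre of the batten (25 mm above its underside)
- slab_a: loose slab of thick green-tinted glass, 120 x 50 x 12 mm, 0.18 kg (+-15 %), lying flat on the shelf; one of up to four alike. Origin: centre of its underside (it may end up either face up); x along the 120 mm length, y along the 50 mm width, z through the 12 mm thickness. To be gripped lightly across the 50 mm width: a grip of 20 to 40 N per finger holds it, over 50 N per finger counts as broken
- slab_b: loose slab of thick green-tinted glass, 120 x 50 x 12 mm, 0.18 kg (+-15 %), lying flat on the shelf; one of up to four alike. Origin: centre of its underside (it may end up either face up); x along the 120 mm length, y along the 50 mm width, z through the 12 mm thickness. To be gripped lightly across the 50 mm width: a grip of 20 to 40 N per finger holds it, over 50 N per finger counts as broken
- slab_c: loose slab of thick green-tinted glass, 120 x 50 x 12 mm, 0.18 kg (+-15 %), lying flat on the shelf; one of up to four alike. Origin: centre of its underside (it may end up either face up); x along the 120 mm length, y along the 50 mm width, z through the 12 mm thickness. To be gripped lightly across the 50 mm width: a grip of 20 to 40 N per finger holds it, over 50 N per finger counts as broken
- slab_d: loose slab of thick green-tinted glass, 120 x 50 x 12 mm, 0.18 kg (+-15 %), lying flat on the shelf; one of up to four alike. Origin: centre of its underside (it may end up either face up); x along the 120 mm length, y along the 50 mm width, z through the 12 mm thickness. To be gripped lightly across the 50 mm width: a grip of 20 to 40 N per finger holds it, over 50 N per finger counts as broken
- cylinder: bystander: loose steel cylinder, 44 mm across, 60 mm tall; origin under its centre
- piston: bystander: loose brass piston, 48 mm across, 80 mm tall with its rod up; origin under its centre
- disc: bystander: loose thick clear glass disc, 72 mm across, 16 mm thick, lying flat; origin under its centre
Not all that is in view belongs to the job. What is shaped like the slab_a but orange is not meant. What is shaped like the slab_b but purple is not meant.

How it is judged:
By the outcome, as a careful person would: the job done as asked, in the order asked, and still so for the second after the job is handed in, with the robot touching nothing.
Of slab_a, slab_b, slab_c, slab_d only 3 to 4 are there at a start; the rules pass over those that are not, and their reading is None.
At some moment in a run one of slab_a, slab_b, slab_c, slab_d may be knocked a few centimetres aside while the robot is not near it.
Once in a run the grip may slacken for a moment while it holds something.
It also fails if it takes over 210 s, if anything falls off the work surface, if the arm or the gripper's body presses on something with over 40 N, if the wrist force passes 120 N, or if a joint passes its speed limit or range.

### The arm

A 6-joint arm with a two-finger parallel gripper is mounted at the origin on the work surface. World frame = base frame: x ahead of the robot, y to its left, z up, the work surface at z = 0. Lengths are in m, angles in degrees, forces in N, time in s.
With the tool pointing down it reaches from about 0.25 to 0.725 m from the base axis. Payload 9.7 kg.
Tool frame: the origin (TCP) lies between the finger pads; the fingertips stand 11 mm ahead of it and the grasp point (between the pads) lies 8 mm behind it; z points along the fingers, y is the line along which they close (so a half turn about z gives the same grasp; the last joint's range is limited). The gripper opens to 85 mm and grips with 20 to 120 N. Pads are 22 mm wide; open, the fingers measure 114 mm over their backs; the gripper's body (76 mm by 85 mm) begins 54 mm behind the grasp point. The pads swing forward as they close: fully open they stand 13 mm farther back than shut.
Start: joints at [-76.719, 4.979, 10.078, 95.1, 0, 90], TCP at [0.126, -0.535, 0.242] pointing down, gripper open.
Joint ranges: [-179.16, 179.16], [-48.56, 103.87], [-65.8, 70.77], [-126.05, 130.52], [-82.76, 87.17], [-180, 180]. Speed limits (degrees/s): [127.2, 127.2, 147.25, 180, 180, 180].

### API

Orientations are given as [roll, pitch, yaw] about the fixed x, y, z axes, in that order (R = Rz(yaw) Ry(pitch) Rx(roll)).
In Python, from workcell import monitor, cams, ticket gives the robot as it stands.
- The arm moves only by the tool carry_out, never from a script. Its argument "plan" is a list of rows, each an object with "travel": the shift along the world's x, y, z as a fraction of full scale, a list of three; "angular": the turn, a rotation vector about the world's x, y, z as a fraction of full scale, a list of three; "grip": the gripper's target within -1 to 1 (fully open at 1, half-way at 0, shut at -1). In form: [{"travel": [x, y, z], "angular": [ax, ay, az], "grip": grip}, ...]. A call has 1 to 8 rows; each row is the pose to reach, as a shift and turn from the pose commanded when the call began; what a row does not reach only later rows make up. Full scale, the value 1, is 300 mm for a shift and 0.5 rad for a turn. A row lasts 1/12 s, in which the tool goes at most 41.7 mm and 7.16 degrees, less where a joint would pass 70% of its speed; a pose out of reach is approached as far as the arm can. A call with a number of a shift or a turn outside -1 to 1 is refused whole. A call with a gripper value outside its range is refused whole. The fingers move at their own pace and stop on an object; "grip_force" is the grip in N (left out, the last holds). Time passes only in rows, so rows that repeat a pose let the fingers close. It gives the time, the measured TCP pose, the force, the opening and the grip force at its end, in the units of the state.
- monitor.get_obs(): the state, without advancing time (a new reading comes with each control period).
- cams.camera(name): name is "scene" or "top" or "wrist"; returns a dict with "frame" (420x560x3 uint8, red, green, blue), "mtx" (3x3 intrinsics, pixels), "dist" ([k1, k2, p1, p2, k3] as OpenCV has them; the pictures are not rectified), "view" (4x4, takes a point from world to camera coordinates); the wrist camera has in their place "T_tool_cam" (4x4, takes a point from camera to tool coordinates, whose origin is the TCP and whose axes are the flange's). Camera axes: x right, y up, looking along -z (the intrinsics and any distortion apply to the point x, -y, -z); pixel columns grow to the right and rows downward; lengths in m; the calibration is good to about 2 mm. A picture is of the moment at which its call begins: read the wrist's pose just before it. There is no depth.
- ticket.job_done(): hands the job in; it is judged then, once.
The state is a dict: "time": time; "q": joint angles; "qd": joint speeds; "joint_efforts": joint torques, N m; "ee_pos": TCP position; "tcp_rot": TCP orientation; "wrist_force": force on the tool from outside, world axes, zero at the start; "torque": the same for the moment, N m; "opening": finger opening in m; "grasp_force": force on a finger pad.
Only numpy, scipy, OpenCV 4.12 (cv2) and the standard library are available. Lean on these libraries where they do the work, as an engineer would, in place of code of your own. Each camera call takes 0.05 s, during which the arm holds its last target. There are 200 camera calls.

## Working session

There is one attempt and no reset: what is moved stays moved. The work goes in short steps, Python scripts to look and compute and a tool call to move; the robot and the scene stay as the last step left them, time stands still between calls to the robot, and variables do not carry over. Pictures are saved under pics/ and viewed, at most 14 in all, crops included, and the job is handed in when it is done.

Besides the shell and the picture viewer there is one more tool, called after "Call:" by a JSON object that holds its "api" and its "payload". carry_out: Moves the arm, as the interface text tells. Its arguments: {"type":"object","properties":{"plan":{"type":"array","items":{"type":"object","properties":{"travel":{"type":"array","items":{"type":"number"}},"angular":{"type":"array","items":{"type":"number"}},"grip":{"type":"number"}}}},"grip_force":{"type":"number"}},"required":["plan"]}

```bash
ls; mkdir -p pics; cat > h.py <<'E'
import numpy as np, cv2
from workcell import monitor, cams, ticket
def cam(n):
    o=monitor.get_obs(); c=cams.camera(n); c['obs']=o
    if n=='wrist':
        T=np.eye(4)
        r=np.deg2rad(o['tcp_rot']); 
        from scipy.spatial.transform import Rotation as R
        T[:3,:3]=R.from_euler('xyz',r).as_matrix(); T[:3,3]=o['ee_pos']
        c['cw']=T@np.array(c['T_tool_cam'])
    else: c['cw']=np.linalg.inv(np.array(c['view']))
    return c
def save(c,name): cv2.imwrite('pics/'+name,c['frame'][:,:,::-1])
def ray(c,uv):
    p=cv2.undistortPoints(np.array(uv,float).reshape(-1,1,2),np.array(c['mtx'],float),np.array(c['dist'],float)).reshape(-1,2)
    d=np.c_[p[:,0],-p[:,1],-np.ones(len(p))]@c['cw'][:3,:3].T
    return c['cw'][:3,3],d
def onz(c,uv,z):
    o,d=ray(c,uv); return o+d*((z-o[2])/d[:,2])[:,None]
def proj(c,P):
    P=np.atleast_2d(P); q=(P-c['cw'][:3,3])@c['cw'][:3,:3]
    q=q*[1,-1,-1]
    return cv2.projectPoints(q,np.zeros(3),np.zeros(3),np.array(c['mtx'],float),np.array(c['dist'],float))[0].reshape(-1,2)
E
python3 - <<'E'
from h import *
print(monitor.get_obs())
for n in ['scene','top','wrist']:
    c=cam(n); save(c,n+'0.png'); print(n,c['cw'].round(3).tolist(),np.array(c['mtx']).round(1).tolist(),c['dist'])
a=cv2.imread('pics/scene0.png')
E
```

```text
pics
{'time': 0.0, 'q': array([-7.67199528e+01,  5.01036142e+00,  1.00352665e+01,  9.50996797e+01,
       -2.30665181e-04,  8.99981617e+01]), 'qd': array([-0.1186264 ,  0.09133515,  0.0524353 ,  0.03650997,  0.02967392,
        0.01569627]), 'joint_efforts': array([-2.59188157e-03, -5.20393610e+01,  4.64799964e+01,  1.64422451e-02,
       -1.03270572e-04,  8.18861650e-06]), 'ee_pos': array([ 0.12629119, -0.53508638,  0.24159742]), 'tcp_rot': array([-1.79925225e+02,  2.28265851e-04,  1.32818859e+01]), 'wrist_force': array([0.06852605, 0.0121459 , 0.57438705]), 'torque': array([-0.00410929, -0.05691304, -0.02214074]), 'grasp_force': 0.0, 'opening': 0.0856008381351021}
scene [[0.097, -0.661, 0.744, 1.266], [0.995, 0.079, -0.06, -0.155], [-0.019, 0.746, 0.665, 0.729], [0.0, 0.0, 0.0, 1.0]] [[397.2, 0.0, 275.3], [0.0, 397.2, 211.9], [0.0, 0.0, 1.0]] [0.02378335 0.         0.         0.         0.        ]
top [[0.027, 0.998, -0.054, 0.452], [-1.0, 0.028, 0.006, -0.077], [0.008, 0.054, 0.998, 1.33], [0.0, 0.0, 0.0, 1.0]] [[391.8, 0.0, 277.8], [0.0, 391.8, 207.9], [0.0, 0.0, 1.0]] [-0.01219118  0.          0.          0.          0.        ]
wrist [[0.229, 0.94, 0.251, 0.19], [-0.973, 0.222, 0.058, -0.521], [-0.001, -0.258, 0.966, 0.372], [0.0, 0.0, 0.0, 1.0]] [[367.2, 0.0, 286.6], [0.0, 367.2, 207.7], [0.0, 0.0, 1.0]] [-0.07127704  0.          0.          0.          0.        ]
```

View pics/scene0.png

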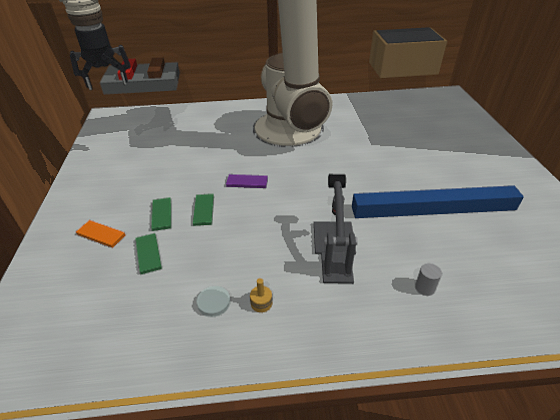

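View pics/top0.png

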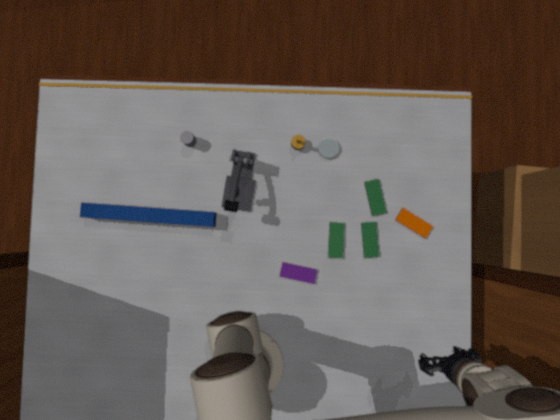

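Three green slabs are at top-view pixels (337,240), (370,240) and (375,197). The look-alikes are orange (414,222) and purple (299,272), which I reject. The blue batten is at (148,215), the press at (238,180), the cylinder at (188,138), the piston at (298,143) and the disc at (329,149). Next I measure and check a crop.

```bash
cat >> h.py <<'E'
def blobs(c,lo,hi,amin=100):
    hsv=cv2.cvtColor(np.ascontiguousarray(c['frame']),cv2.COLOR_RGB2HSV)
    m=cv2.inRange(hsv,np.array(lo),np.array(hi))
    m=cv2.morphologyEx(m,cv2.MORPH_OPEN,np.ones((3,3),np.uint8))
    cs,_=cv2.findContours(m,cv2.RETR_EXTERNAL,cv2.CHAIN_APPROX_NONE)
    return [k for k in cs if cv2.contourArea(k)>amin]
def rect(c,k,z):
    P=onz(c,k.reshape(-1,2).astype(float),z)[:,:2].astype(np.float32)
    (x,y),(w,h),a=cv2.minAreaRect(P*1000)
    if w<h: w,h,a=h,w,a+90
    return x/1000,y/1000,w,h,(a+90)%180-90   # long-axis angle from world x
GREEN=((40,60,30),(85,255,255)); BLUE=((100,120,30),(125,255,255)); DARK=((0,0,0),(180,255,60))
E
python3 - <<'E'
from h import *
t=cam('top'); s=cam('scene')
for c,n in((t,'top'),(s,'scene')):
    for k in blobs(c,*GREEN): print(n,'green',k.reshape(-1,2).mean(0).round(0),np.round(rect(c,k,.010),3))
    for k in blobs(c,*BLUE): print(n,'blue',k.reshape(-1,2).mean(0).round(0),np.round(rect(c,k,.05),3))
print('cyl,piston,disc',onz(t,[[188,138],[298,143],[329,149]],.03).round(3).tolist())
a=cv2.resize(t['frame'][130:230,210:290],None,fx=6,fy=6,interpolation=cv2.INTER_CUBIC)[:600,:480]
b=cv2.resize(s['frame'][165:290,300:370],None,fx=4.5,fy=4.5,interpolation=cv2.INTER_CUBIC)
b=cv2.copyMakeBorder(b,0,600-b.shape[0],0,0,0) if b.shape[0]<600 else b[:600]
cv2.imwrite('pics/press0.png',np.hstack([a,b])[:,:800,::-1])
E
```

```text
top green [336. 240.] [  0.422  -0.284 114.34   47.181   1.057]
top green [370. 239.] [  0.427  -0.398 115.788  49.435   5.704]
top green [375. 197.] [  0.571  -0.414 116.714  49.082  13.759]
top blue [148. 214.] [4.89000e-01 3.40000e-01 4.38743e+02 4.50860e+01 8.74960e+01]
scene green [148. 254.] [  0.573  -0.417 126.578  50.055  13.727]
scene green [161. 214.] [  0.429  -0.402 128.116  49.621   5.64 ]
scene green [203. 210.] [  0.425  -0.287 127.484  49.592  -1.268]
scene blue [435. 202.] [5.14000e-01 3.29000e-01 4.51013e+02 9.51040e+01 8.74740e+01]
cyl,piston,disc [[0.75, 0.222, 0.03], [0.743, -0.147, 0.03], [0.726, -0.252, 0.03]]
```

View pics/press0.png

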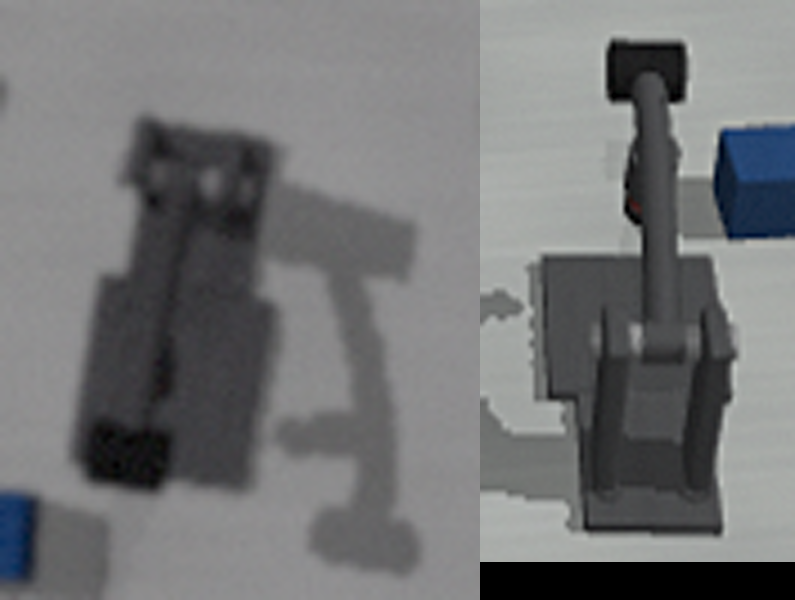

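The crops show the press with the lever about halfway up and the red foot band visible. The bed's corners in the left crop are near (270,295), (250,488), (72,462) and (103,275). The knob is at (128,455) in the left crop and (648,70) in the right one.

```bash
cat >> h.py <<'E'
def tri(c1,u1,c2,u2):
    o1,d1=ray(c1,[u1]);o2,d2=ray(c2,[u2]);d1=d1[0]/np.linalg.norm(d1);d2=d2[0]/np.linalg.norm(d2)
    A=np.c_[d1,-d2];s=np.linalg.lstsq(A,o2-o1,rcond=None)[0];a=o1+s[0]*d1;b=o2+s[1]*d2
    return (a+b)/2,np.linalg.norm(a-b)
E
python3 - <<'E'
from h import *
t=cam('top'); s=cam('scene')
cr=np.array([[270,295],[250,488],[72,462],[103,275]])/6+[210,130]-.4
B=onz(t,cr,.010); print(B.round(3).tolist(), B.mean(0).round(4))
e=lambda i,j:np.linalg.norm(B[i]-B[j]).round(3)
print(e(0,1),e(1,2),e(2,3),e(3,0),[np.rad2deg(np.arctan2(*(B[i]-B[j])[[1,0]])).round(1) for i,j in((0,1),(3,2),(1,2),(0,3))])
sc=np.array([[541,256],[712,256]])-[480,0]; sc=sc/4.5+[300,165]-.4
P=onz(s,sc,.010);print('scene bed near corners',P.round(3).tolist())
kn=onz(t,[[231.0,205.4]],.2)
print(tri(t,[231.0,205.4],s,[337,180.2]))
# base plate far corners in scene (bottom), cheek top
fc=np.array([[585,530],[722,530]])-[480,0]; print(onz(s,fc/4.5+[300,165]-.4,.01).round(3))
E
```

```text
[[0.621, -0.004, 0.01], [0.512, 0.004, 0.01], [0.524, 0.104, 0.01], [0.63, 0.09, 0.01]] [0.5715 0.0484 0.01  ]
0.11 0.101 0.107 0.095 [np.float64(-4.1), np.float64(-7.4), np.float64(-96.7), np.float64(-95.3)]
scene bed near corners [[0.511, 0.005, 0.01], [0.523, 0.104, 0.01]]
(array([0.52031192, 0.05580216, 0.1486243 ]), np.float64(0.001996721152728355))
[[ 0.712 -0.007  0.01 ]
 [ 0.72   0.061  0.01 ]]
```

The measurements agree: bed centre is about (0.572, 0.0475), press yaw about -7.2°, and the knob is 0.161 m from the hinge at a lever angle of about 0.34. First I'll move above the knob.

Call:
{"api": "carry_out", "payload": {"plan": [{"travel":[0.55,0.82,0.1],"angular":[0,0,-0.36],"grip":1},{"travel":[0.55,0.82,0.1],"angular":[0,0,-0.36],"grip":1},{"travel":[0.55,0.82,0.1],"angular":[0,0,-0.36],"grip":1},{"travel":[0.55,0.82,0.1],"angular":[0,0,-0.36],"grip":1},{"travel":[0.55,0.82,0.1],"angular":[0,0,-0.36],"grip":1},{"travel":[0.55,0.82,0.1],"angular":[0,0,-0.36],"grip":1},{"travel":[0.55,0.82,0.1],"angular":[0,0,-0.36],"grip":1},{"travel":[0.55,0.82,0.1],"angular":[0,0,-0.36],"grip":1}]}}

```text
time: 1.02
ee_pos: [0.2936, -0.2853, 0.2735]
tcp_rot: [180.0, -0.1, 3.2]
wrist_force: [-1.0, -0.3, -0.2]
opening: 0.0856
grasp_force: 0.0
```

Call:
{"api": "carry_out", "payload": {"plan": [{"travel":[0.55,0.82,0.1],"angular":[0,0,-0.36],"grip":1},{"travel":[0.55,0.82,0.1],"angular":[0,0,-0.36],"grip":1},{"travel":[0.55,0.82,0.1],"angular":[0,0,-0.36],"grip":1},{"travel":[0.55,0.82,0.1],"angular":[0,0,-0.36],"grip":1},{"travel":[0.55,0.82,0.1],"angular":[0,0,-0.36],"grip":1},{"travel":[0.55,0.82,0.1],"angular":[0,0,-0.36],"grip":1},{"travel":[0.55,0.82,0.1],"angular":[0,0,-0.36],"grip":1},{"travel":[0.55,0.82,0.1],"angular":[0,0,-0.36],"grip":1}]}}

```text
time: 1.68
ee_pos: [0.4574, -0.0479, 0.3022]
tcp_rot: [-179.6, -0.0, -6.0]
wrist_force: [1.3, -0.1, 0.0]
opening: 0.0856
grasp_force: 0.0
```

Call:
{"api": "carry_out", "payload": {"plan": [{"travel":[0.1,0.32,0],"angular":[0,0,0],"grip":1},{"travel":[0.1,0.32,0],"angular":[0,0,0],"grip":1},{"travel":[0.1,0.32,0],"angular":[0,0,0],"grip":1},{"travel":[0.1,0.32,0],"angular":[0,0,0],"grip":1},{"travel":[0.1,0.32,0],"angular":[0,0,0],"grip":1}]}}

```text
time: 2.1
ee_pos: [0.4808, -0.0209, 0.3022]
tcp_rot: [-177.9, 0.1, -3.6]
wrist_force: [0.4, 0.4, -0.5]
opening: 0.0857
grasp_force: 0.0
```

```bash
python3 - <<'E'
from h import *
w=cam('wrist'); save(w,'w1.png'); o=w['obs']; print(o['ee_pos'],o['tcp_rot'],w['cw'][:3,3],w['cw'][:3,2], o['q'])
print(proj(w,[[.5203,.0558,.1486],[.572,.0475,.01],[.671,.035,.095]]).round(0))
E
```

```text
[ 0.48075156 -0.02087573  0.30215697] [-1.77903758e+02  7.07399483e-02 -3.62383489e+00] [ 0.54554978 -0.03027593  0.43241717] [ 0.25637214 -0.05207288  0.96517446] [ -3.67978801  -2.59970718   9.10597492 101.77847005   2.09617146
 179.94400946]
[[192. 151.]
 [229.  90.]
 [214. -36.]]
```

View pics/w1.png

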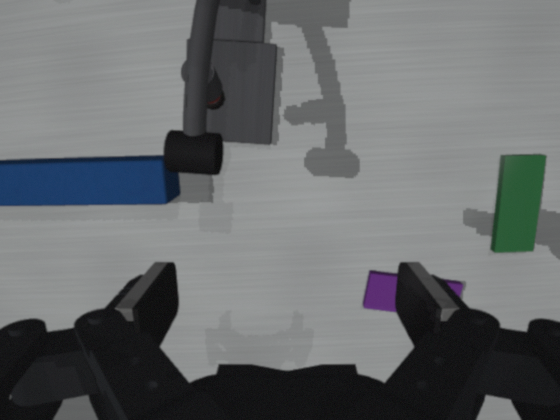

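The projected knob (192,151) matches its image at (193,153). Joint 6 is at its limit, so I turn the tool half a turn the other way.

Call:
{"api": "carry_out", "payload": {"plan": [{"travel":[0,0,0],"angular":[0,0,1],"grip":1},{"travel":[0,0,0],"angular":[0,0,1],"grip":1},{"travel":[0,0,0],"angular":[0,0,1],"grip":1},{"travel":[0,0,0],"angular":[0,0,1],"grip":1}]}}

```text
time: 2.48
ee_pos: [0.4803, -0.0212, 0.3026]
tcp_rot: [-177.9, 0.0, 25.3]
wrist_force: [0.6, -0.0, -0.8]
opening: 0.0854
grasp_force: 0.0
```

Call:
{"api": "carry_out", "payload": {"plan": [{"travel":[0,0,0],"angular":[0,0,1],"grip":1},{"travel":[0,0,0],"angular":[0,0,1],"grip":1},{"travel":[0,0,0],"angular":[0,0,1],"grip":1},{"travel":[0,0,0],"angular":[0,0,1],"grip":1}]}}

```text
time: 2.82
ee_pos: [0.4803, -0.0212, 0.3025]
tcp_rot: [-177.9, 0.1, 54.0]
wrist_force: [0.1, -0.1, -0.3]
opening: 0.0855
grasp_force: 0.0
```

Call:
{"api": "carry_out", "payload": {"plan": [{"travel":[0,0,0],"angular":[0,0,1],"grip":1},{"travel":[0,0,0],"angular":[0,0,1],"grip":1},{"travel":[0,0,0],"angular":[0,0,1],"grip":1},{"travel":[0,0,0],"angular":[0,0,1],"grip":1}]}}

```text
time: 3.15
ee_pos: [0.4804, -0.0212, 0.3025]
tcp_rot: [-177.9, 0.1, 82.6]
wrist_force: [0.5, -0.6, -1.2]
opening: 0.0853
grasp_force: 0.0
```

Call:
{"api": "carry_out", "payload": {"plan": [{"travel":[0,0,0],"angular":[0,0,1],"grip":1},{"travel":[0,0,0],"angular":[0,0,1],"grip":1},{"travel":[0,0,0],"angular":[0,0,1],"grip":1},{"travel":[0,0,0],"angular":[0,0,1],"grip":1}]}}

```text
time: 3.48
ee_pos: [0.4803, -0.0212, 0.3025]
tcp_rot: [-177.9, 0.1, 111.3]
wrist_force: [1.0, -0.8, -0.4]
opening: 0.0855
grasp_force: 0.0
```

Call:
{"api": "carry_out", "payload": {"plan": [{"travel":[0,0,0],"angular":[0,0,1],"grip":1},{"travel":[0,0,0],"angular":[0,0,1],"grip":1},{"travel":[0,0,0],"angular":[0,0,1],"grip":1},{"travel":[0,0,0],"angular":[0,0,1],"grip":1}]}}

```text
time: 3.82
ee_pos: [0.4803, -0.0211, 0.3025]
tcp_rot: [-177.9, 0.1, 139.9]
wrist_force: [-1.3, 0.2, 0.1]
opening: 0.0853
grasp_force: 0.0
```

Call:
{"api": "carry_out", "payload": {"plan": [{"travel":[0,0,0],"angular":[0,0,1],"grip":1},{"travel":[0,0,0],"angular":[0,0,1],"grip":1},{"travel":[0,0,0],"angular":[0,0,1],"grip":1},{"travel":[0,0,0],"angular":[0,0,1],"grip":1},{"travel":[0,0,0],"angular":[0,0,1],"grip":1}]}}

```text
time: 4.23
ee_pos: [0.4803, -0.0211, 0.3027]
tcp_rot: [-177.9, 0.1, 168.6]
wrist_force: [-0.0, -0.1, -0.3]
opening: 0.0853
grasp_force: 0.0
```

```bash
cat >> h.py <<'E'
from scipy.spatial.transform import Rotation as R
C=np.array([.572,.0475,0]); YAW=-7.2
def pw(p,yaw=None): return C+R.from_euler('z',YAW,degrees=True).apply(p)
def go(pos,rpy,frm=None):
    o=monitor.get_obs()
    p0,r0=(o['ee_pos'],o['tcp_rot']) if frm is None else frm
    d=R.from_euler('xyz',rpy,degrees=True)*R.from_euler('xyz',r0,degrees=True).inv()
    print('travel',((np.array(pos)-p0)/.3).round(3).tolist(),'angular',(d.as_rotvec()/.5).round(3).tolist())
E
python3 - <<'E'
from h import *
K=np.array([.5203,.0553,.1486]); go(K+[0,0,.08],[180,0,172.8]); go(K-[0,0,.008],[180,0,172.8])
a0=np.arctan2(K[2]-.095,.152)
for a in np.linspace(a0,1.88,25)[1:]:
    print(round(a,2),((pw([.1-.16*np.cos(a),0,.095+.16*np.sin(a)])-pw([.1-.16*np.cos(a0),0,.095+.16*np.sin(a0)]))/.3).round(3).tolist())
E
```

```text
travel [0.133, 0.255, -0.247] angular [0.074, -0.009, 0.148]
travel [0.133, 0.255, -0.54] angular [0.074, -0.009, 0.148]
0.4 [0.012, -0.002, 0.032]
0.47 [0.027, -0.003, 0.063]
0.53 [0.043, -0.005, 0.093]
0.6 [0.061, -0.008, 0.122]
0.66 [0.081, -0.01, 0.15]
0.72 [0.103, -0.013, 0.176]
0.79 [0.126, -0.016, 0.201]
0.85 [0.151, -0.019, 0.224]
0.92 [0.177, -0.022, 0.246]
0.98 [0.205, -0.026, 0.266]
1.05 [0.234, -0.03, 0.284]
1.11 [0.263, -0.033, 0.3]
1.17 [0.294, -0.037, 0.314]
1.24 [0.326, -0.041, 0.327]
1.3 [0.359, -0.045, 0.337]
1.37 [0.392, -0.049, 0.345]
1.43 [0.425, -0.054, 0.351]
1.49 [0.459, -0.058, 0.354]
1.56 [0.493, -0.062, 0.356]
1.62 [0.527, -0.067, 0.355]
1.69 [0.561, -0.071, 0.352]
1.75 [0.594, -0.075, 0.347]
1.82 [0.627, -0.079, 0.34]
1.88 [0.66, -0.083, 0.331]
```

Call:
{"api": "carry_out", "payload": {"plan": [{"travel":[0.133,0.255,-0.15],"angular":[0.074,-0.009,0.148],"grip":1},{"travel":[0.133,0.255,-0.15],"angular":[0.074,-0.009,0.148],"grip":1},{"travel":[0.133,0.255,-0.25],"angular":[0.074,-0.009,0.148],"grip":1},{"travel":[0.133,0.255,-0.35],"angular":[0.074,-0.009,0.148],"grip":1},{"travel":[0.133,0.255,-0.45],"angular":[0.074,-0.009,0.148],"grip":1},{"travel":[0.133,0.255,-0.54],"angular":[0.074,-0.009,0.148],"grip":1},{"travel":[0.133,0.255,-0.54],"angular":[0.074,-0.009,0.148],"grip":1}]}}

```text
time: 4.82
ee_pos: [0.518, 0.0555, 0.1348]
tcp_rot: [-179.9, -0.5, 172.3]
wrist_force: [-1.0, 0.1, 0.1]
opening: 0.0856
grasp_force: 0.0
```

Call:
{"api": "carry_out", "payload": {"plan": [{"travel":[0,0,0],"angular":[0,0,0],"grip":-0.3},{"travel":[0,0,0],"angular":[0,0,0],"grip":-0.3},{"travel":[0,0,0],"angular":[0,0,0],"grip":-0.5},{"travel":[0,0,0],"angular":[0,0,0],"grip":-0.5},{"travel":[0,0,0],"angular":[0,0,0],"grip":-0.5},{"travel":[0,0,0],"angular":[0,0,0],"grip":-0.5},{"travel":[0,0,0],"angular":[0,0,0],"grip":-0.5},{"travel":[0,0,0],"angular":[0,0,0],"grip":-0.5}], "grip_force": 40}}

```text
time: 5.48
ee_pos: [0.5214, 0.0555, 0.1424]
tcp_rot: [-180.0, 0.1, 172.5]
wrist_force: [-1.1, -5.8, 5.9]
opening: 0.0391
grasp_force: 45.9
```

Call:
{"api": "carry_out", "payload": {"plan": [{"travel":[0.012,-0.002,0.032],"angular":[0,0,0],"grip":-0.5},{"travel":[0.027,-0.003,0.063],"angular":[0,0,0],"grip":-0.5},{"travel":[0.043,-0.005,0.093],"angular":[0,0,0],"grip":-0.5},{"travel":[0.061,-0.008,0.122],"angular":[0,0,0],"grip":-0.5},{"travel":[0.081,-0.01,0.15],"angular":[0,0,0],"grip":-0.5},{"travel":[0.103,-0.013,0.176],"angular":[0,0,0],"grip":-0.5},{"travel":[0.126,-0.016,0.201],"angular":[0,0,0],"grip":-0.5},{"travel":[0.126,-0.016,0.201],"angular":[0,0,0],"grip":-0.5}]}}

```text
time: 6.15
ee_pos: [0.5584, 0.0504, 0.2006]
tcp_rot: [-179.9, -0.2, 172.5]
wrist_force: [-1.2, -6.0, -4.6]
opening: 0.0395
grasp_force: 46.0
```

```bash
python3 - <<'E'
from h import *
o=monitor.get_obs(); print(o['q'].round(1),o['ee_pos'],o['wrist_force'],o['torque'],o['grasp_force'],o['opening'])
E
```

```text
[ 5.2  6.   6.5 90.7 -0.  12.7] [0.5583964  0.05043552 0.20055842] [-1.19501914 -6.00541765 -4.59195871] [-0.89998783  0.81788955  0.06938506] 46.03313684463501 0.03946640729182385
```

Call:
{"api": "carry_out", "payload": {"plan": [{"travel":[0.025,-0.003,0.023],"angular":[0,0,0],"grip":-0.5},{"travel":[0.051,-0.006,0.045],"angular":[0,0,0],"grip":-0.5},{"travel":[0.079,-0.01,0.065],"angular":[0,0,0],"grip":-0.5},{"travel":[0.108,-0.014,0.083],"angular":[0,0,0],"grip":-0.5},{"travel":[0.137,-0.017,0.099],"angular":[0,0,0],"grip":-0.5},{"travel":[0.168,-0.021,0.113],"angular":[0,0,0],"grip":-0.5},{"travel":[0.2,-0.025,0.126],"angular":[0,0,0],"grip":-0.5},{"travel":[0.233,-0.029,0.136],"angular":[0,0,0],"grip":-0.5}]}}

```text
time: 6.82
ee_pos: [0.6266, 0.0413, 0.2406]
tcp_rot: [-179.8, -0.4, 172.5]
wrist_force: [-10.9, -8.0, -8.3]
opening: 0.0392
grasp_force: 41.3
```

Call:
{"api": "carry_out", "payload": {"plan": [{"travel":[0.033,-0.004,0.008],"angular":[0,0,0],"grip":-0.5},{"travel":[0.066,-0.009,0.014],"angular":[0,0,0],"grip":-0.5},{"travel":[0.1,-0.013,0.017],"angular":[0,0,0],"grip":-0.5},{"travel":[0.134,-0.017,0.019],"angular":[0,0,0],"grip":-0.5},{"travel":[0.168,-0.022,0.018],"angular":[0,0,0],"grip":-0.5},{"travel":[0.202,-0.026,0.015],"angular":[0,0,0],"grip":-0.5},{"travel":[0.235,-0.03,0.01],"angular":[0,0,0],"grip":-0.5},{"travel":[0.268,-0.034,0.003],"angular":[0,0,0],"grip":-0.5}]}}

```text
time: 7.48
ee_pos: [0.7075, 0.0304, 0.2433]
tcp_rot: [-179.8, -0.2, 172.4]
wrist_force: [-11.2, -10.6, 1.3]
opening: 0.0387
grasp_force: 39.9
```

Call:
{"api": "carry_out", "payload": {"plan": [{"travel":[0.033,-0.004,-0.009],"angular":[0,0,0],"grip":-0.5},{"travel":[0.045,-0.006,-0.013],"angular":[0,0,0],"grip":-0.5},{"travel":[0.045,-0.006,-0.013],"angular":[0,0,0],"grip":-0.5},{"travel":[0.045,-0.006,-0.013],"angular":[0,0,0],"grip":-0.5}]}}

```text
time: 7.82
ee_pos: [0.7223, 0.0284, 0.2392]
tcp_rot: [-179.8, -0.0, 172.4]
wrist_force: [-0.9, -10.2, 0.2]
opening: 0.039
grasp_force: 40.2
```

```bash
python3 - <<'E'
from h import *
s=cam('scene'); o=s['obs']; print(o['q'].round(1),o['ee_pos'],o['wrist_force'],o['torque'],o['grasp_force'],o['opening'])
save(s,'s2.png')
print('expected knob 1.88',pw([.1-.16*np.cos(1.88),0,.095+.16*np.sin(1.88)]))
E
```

```text
[  2.3  32.   43.8 101.8  -0.2   9.9] [0.72225465 0.02842358 0.2392278 ] [ -0.8659171  -10.2332129    0.20432929] [-1.88933615  0.53562763  0.04544227] 40.20486295223236 0.03895415803265016
expected knob 1.88 [0.71951558 0.02886445 0.24741219]
```

Call:
{"api": "carry_out", "payload": {"plan": [{"travel":[0,0,0],"angular":[0,0,0],"grip":1},{"travel":[0,0,0],"angular":[0,0,0],"grip":1},{"travel":[0,0,0],"angular":[0,0,0],"grip":1},{"travel":[0,0,0],"angular":[0,0,0],"grip":1},{"travel":[-0.05,0,0.1],"angular":[0,0,0],"grip":1},{"travel":[-0.1,0,0.2],"angular":[0,0,0],"grip":1},{"travel":[-0.22,0,0.25],"angular":[0,0,0],"grip":1},{"travel":[-0.4,0,0.25],"angular":[0,0,0],"grip":1}]}}

```text
time: 8.53
ee_pos: [0.6184, 0.0311, 0.3161]
tcp_rot: [179.9, 0.2, 172.6]
wrist_force: [0.3, 0.4, 1.5]
opening: 0.0851
grasp_force: 0.0
```

Call:
{"api": "carry_out", "payload": {"plan": [{"travel":[-0.3,0.55,0],"angular":[0,0,-1],"grip":1},{"travel":[-0.3,0.55,0],"angular":[0,0,-1],"grip":1},{"travel":[-0.3,0.55,0],"angular":[0,0,-1],"grip":1},{"travel":[-0.3,0.55,0],"angular":[0,0,-1],"grip":1},{"travel":[-0.3,0.55,0],"angular":[0,0,-1],"grip":1}]}}

```text
time: 8.95
ee_pos: [0.5257, 0.1981, 0.3144]
tcp_rot: [179.9, -0.0, 143.6]
wrist_force: [0.5, -0.4, -0.4]
opening: 0.0855
grasp_force: 0.0
```

Call:
{"api": "carry_out", "payload": {"plan": [{"travel":[0,0.45,0],"angular":[0,0,-1],"grip":1},{"travel":[0,0.45,0],"angular":[0,0,-1],"grip":1},{"travel":[0,0.45,0],"angular":[0,0,-1],"grip":1},{"travel":[0,0.45,0],"angular":[0,0,-1],"grip":1},{"travel":[0,0.45,0],"angular":[0,0,-1],"grip":1}]}}

```text
time: 9.37
ee_pos: [0.5267, 0.3344, 0.3126]
tcp_rot: [-180.0, -0.1, 115.1]
wrist_force: [-0.5, -0.2, -0.0]
opening: 0.0857
grasp_force: 0.0
```

Call:
{"api": "carry_out", "payload": {"plan": [{"travel":[0,0,0],"angular":[0,0,-0.96],"grip":1},{"travel":[0,0,0],"angular":[0,0,-0.96],"grip":1},{"travel":[0,0,0],"angular":[0,0,-0.96],"grip":1},{"travel":[0,0,0],"angular":[0,0,-0.96],"grip":1},{"travel":[0,0,0],"angular":[0,0,-0.96],"grip":1},{"travel":[0,0,0],"angular":[0,0,-0.96],"grip":1}]}}

```text
time: 9.87
ee_pos: [0.5275, 0.3301, 0.3141]
tcp_rot: [180.0, -0.1, 88.0]
wrist_force: [0.6, 1.1, -0.5]
opening: 0.0856
grasp_force: 0.0
```

```bash
python3 - <<'E'
from h import *
w=cam('wrist'); o=w['obs']; print(o['q'].round(1),o['ee_pos'],o['tcp_rot']); save(w,'w3.png')
t=cam('top');
for k in blobs(t,*BLUE): print(np.round(rect(t,k,.05),3))
for k in blobs(w,*BLUE): print(np.round(rect(w,k,.05),3),cv2.boundingRect(k))
s=cam('scene'); save(s,'s3.png')
e=onz(t,[[81,204],[81.5,216]],.05); print(e)
go([.489,.340,.10],[180,0,87.5]);go([.489,.340,.022],[180,0,87.5])
E
```

```text
[ 32.   18.2  33.7 105.4   0.  124. ] [0.52753354 0.3301042  0.31405649] [ 1.79950818e+02 -6.69976437e-02  8.80201053e+01]
[4.87000e-01 2.87000e-01 3.34258e+02 4.50830e+01 8.74360e+01]
[  0.493   0.531  45.844  36.304 -87.007]
[4.88000e-01 3.14000e-01 3.79763e+02 4.83870e+01 8.74730e+01] (225, 0, 49, 339)
[[0.51721245 0.55855054 0.05      ]
 [0.47804049 0.55478072 0.05      ]]
travel [-0.128, 0.032, -0.713] angular [-0.002, 0.001, -0.015]
travel [-0.128, 0.032, -0.973] angular [-0.002, 0.001, -0.015]
```

View pics/s3.png

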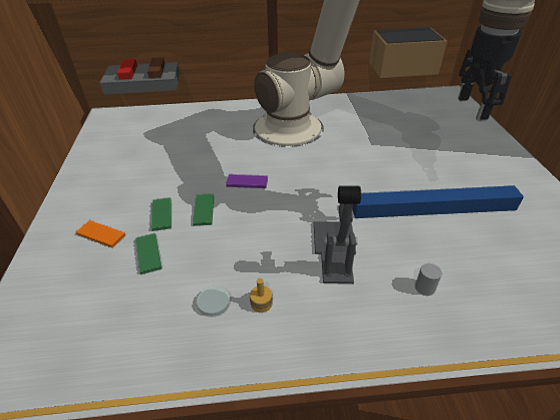

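The picture shows the lever straight up with the knob at (348,194), the arm above the batten, and everything else unmoved. Now I descend on the batten.

Call:
{"api": "carry_out", "payload": {"plan": [{"travel":[-0.128,0.032,-0.1],"angular":[0,0,-0.015],"grip":1},{"travel":[-0.128,0.032,-0.2],"angular":[0,0,-0.015],"grip":1},{"travel":[-0.128,0.032,-0.33],"angular":[0,0,-0.015],"grip":1},{"travel":[-0.128,0.032,-0.46],"angular":[0,0,-0.015],"grip":1},{"travel":[-0.128,0.032,-0.59],"angular":[0,0,-0.015],"grip":1},{"travel":[-0.128,0.032,-0.7],"angular":[0,0,-0.015],"grip":1},{"travel":[-0.128,0.032,-0.78],"angular":[0,0,-0.015],"grip":1},{"travel":[-0.128,0.032,-0.78],"angular":[0,0,-0.015],"grip":1}]}}

```text
time: 10.68
ee_pos: [0.4866, 0.3385, 0.0739]
tcp_rot: [-179.6, 0.2, 87.5]
wrist_force: [-0.9, -0.7, -0.9]
opening: 0.0855
grasp_force: 0.0
```

Call:
{"api": "carry_out", "payload": {"plan": [{"travel":[0,0,-0.08],"angular":[0,0,0],"grip":1},{"travel":[0,0,-0.16],"angular":[0,0,0],"grip":1},{"travel":[0,0,-0.19],"angular":[0,0,0],"grip":1},{"travel":[0,0,-0.19],"angular":[0,0,0],"grip":1},{"travel":[0,0,-0.19],"angular":[0,0,0],"grip":-0.3},{"travel":[0,0,-0.19],"angular":[0,0,0],"grip":-0.3},{"travel":[0,0,-0.19],"angular":[0,0,0],"grip":-0.3},{"travel":[0,0,-0.19],"angular":[0,0,0],"grip":-0.3}], "grip_force": 80}}

```text
time: 11.35
ee_pos: [0.4899, 0.341, 0.0248]
tcp_rot: [179.9, -0.2, 87.4]
wrist_force: [-1.8, -0.3, 7.4]
opening: 0.0489
grasp_force: 84.9
```

Call:
{"api": "carry_out", "payload": {"plan": [{"travel":[0,0,0],"angular":[0,0,0],"grip":-0.3},{"travel":[0,0,0],"angular":[0,0,0],"grip":-0.3},{"travel":[0,0,0.05],"angular":[0,0,0],"grip":-0.3},{"travel":[0,0,0.1],"angular":[0,0,0],"grip":-0.3},{"travel":[0,0,0.15],"angular":[0,0,0],"grip":-0.3},{"travel":[0,0,0.2],"angular":[0,0,0],"grip":-0.3},{"travel":[0,0,0.2],"angular":[0,0,0],"grip":-0.3},{"travel":[0,0,0.2],"angular":[0,0,0],"grip":-0.3}]}}

```text
time: 12.02
ee_pos: [0.4895, 0.3406, 0.0833]
tcp_rot: [179.9, -0.1, 87.3]
wrist_force: [-0.4, 0.3, -5.2]
opening: 0.049
grasp_force: 84.3
```

```bash
python3 - <<'E'
from h import *
t=cam('top');o=t['obs']; print(o['ee_pos'],o['tcp_rot'],o['wrist_force'],o['torque'],o['opening'])
B=blobs(t,*BLUE)
for k in B: print(np.round(rect(t,k,.11),3))
P=np.vstack([onz(t,k.reshape(-1,2),.11) for k in B])
print('yrange',P[:,1].min(),P[:,1].max())
E
```

```text
[0.48949837 0.34063713 0.08327815] [ 1.79904074e+02 -1.06970898e-01  8.73454875e+01] [-0.35519181  0.26469873 -5.15635069] [-0.01987363 -0.07997341 -0.02267345] 0.04900468391365051
[  0.486   0.23  222.353  47.353  87.952]
yrange 0.11890785588468657 0.34073125269704563
```

Call:
{"api": "carry_out", "payload": {"plan": [{"travel":[0.02,-0.07,0],"angular":[0,0,-0.02],"grip":-0.3},{"travel":[0.04,-0.14,0],"angular":[0,0,-0.04],"grip":-0.3},{"travel":[0.06,-0.21,0],"angular":[0,0,-0.06],"grip":-0.3},{"travel":[0.08,-0.28,0],"angular":[0,0,-0.08],"grip":-0.3},{"travel":[0.1,-0.35,0],"angular":[0,0,-0.1],"grip":-0.3},{"travel":[0.12,-0.42,0],"angular":[0,0,-0.12],"grip":-0.3},{"travel":[0.14,-0.49,0],"angular":[0,0,-0.14],"grip":-0.3},{"travel":[0.16,-0.56,0],"angular":[0,0,-0.16],"grip":-0.3}]}}

```text
time: 12.73
ee_pos: [0.5365, 0.1711, 0.081]
tcp_rot: [-179.9, -0.0, 82.7]
wrist_force: [0.6, -0.3, -4.9]
opening: 0.0489
grasp_force: 84.0
```

Call:
{"api": "carry_out", "payload": {"plan": [{"travel":[0.02,-0.07,0],"angular":[0,0,0],"grip":-0.3},{"travel":[0.04,-0.14,0],"angular":[0,0,0],"grip":-0.3},{"travel":[0.06,-0.21,0],"angular":[0,0,0],"grip":-0.3},{"travel":[0.08,-0.28,0],"angular":[0,0,0],"grip":-0.3},{"travel":[0.1,-0.35,0],"angular":[0,0,0],"grip":-0.3},{"travel":[0.112,-0.4,0],"angular":[0,0,0],"grip":-0.3},{"travel":[0.112,-0.4,0],"angular":[0,0,0],"grip":-0.3},{"travel":[0.112,-0.4,0],"angular":[0,0,0],"grip":-0.3}]}}

```text
time: 13.4
ee_pos: [0.5701, 0.0517, 0.0812]
tcp_rot: [-179.9, -0.0, 82.7]
wrist_force: [-0.0, -0.2, -4.7]
opening: 0.0493
grasp_force: 84.0
```

```bash
python3 - <<'E'
from h import *
w=cam('wrist');o=w['obs']; print(o['q'].round(1),o['ee_pos'],o['tcp_rot'],o['wrist_force'],o['opening'])
t=cam('top')
B=blobs(t,*BLUE,40)
P=np.vstack([onz(t,k.reshape(-1,2),.108) for k in B]); 
Q=(P-C)@R.from_euler('z',YAW,degrees=True).as_matrix(); print('press-frame y',Q[:,1].min(),Q[:,1].max(),'x',Q[:,0].min(),Q[:,0].max())
for k in B: print(np.round(rect(t,k,.108),3))
b=cv2.resize(t['frame'][130:260,120:360],None,fx=3.3,fy=3.3); cv2.imwrite('pics/t4.png',b[:,:,::-1])
go(pw([0,.001,.0355]),[180,0,82.7])
E
```

```text
[ 5.200e+00  8.000e+00 -4.400e+00  7.770e+01  1.000e-01  1.025e+02] [0.57010794 0.05168623 0.08119124] [-1.79900211e+02 -3.40305227e-02  8.26655659e+01] [-2.75922094e-04 -1.56633111e-01 -4.68902111e+00] 0.04930965321209556
press-frame y -0.20994414441235593 0.22147917171813938 x -0.028329179929938244 0.022242863842535408
[ 5.5600e-01 -6.6000e-02  1.8976e+02  5.0592e+01  8.3718e+01]
[ 0.593  0.236 64.559 45.429 82.105]
travel [0.007, -0.014, -0.154] angular [-0.002, -0.002, -0.002]
```

View pics/t4.png

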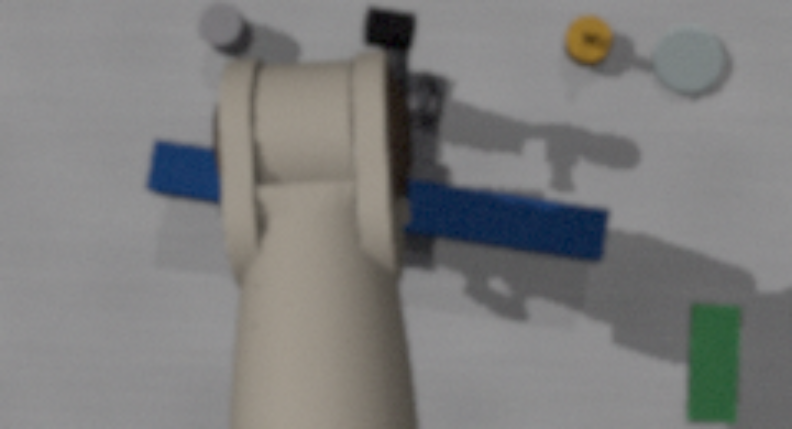

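The batten is held across the bed with the lever clear behind it. Now I lower it.

Call:
{"api": "carry_out", "payload": {"plan": [{"travel":[0.007,-0.018,-0.03],"angular":[0,0,0],"grip":-0.3},{"travel":[0.007,-0.018,-0.07],"angular":[0,0,0],"grip":-0.3},{"travel":[0.007,-0.018,-0.11],"angular":[0,0,0],"grip":-0.3},{"travel":[0.007,-0.018,-0.13],"angular":[0,0,0],"grip":-0.3},{"travel":[0.007,-0.018,-0.14],"angular":[0,0,0],"grip":-0.3},{"travel":[0.007,-0.018,-0.148],"angular":[0,0,0],"grip":-0.3},{"travel":[0.007,-0.018,-0.148],"angular":[0,0,0],"grip":-0.3},{"travel":[0.007,-0.018,-0.148],"angular":[0,0,0],"grip":-0.3}]}}

```text
time: 14.17
ee_pos: [0.5729, 0.047, 0.0384]
tcp_rot: [180.0, -0.1, 82.8]
wrist_force: [-0.1, 0.4, -5.5]
opening: 0.0492
grasp_force: 84.1
```

Call:
{"api": "carry_out", "payload": {"plan": [{"travel":[0,0,-0.006],"angular":[0,0,0],"grip":-0.3},{"travel":[0,0,-0.012],"angular":[0,0,0],"grip":-0.3},{"travel":[0,0,-0.012],"angular":[0,0,0],"grip":-0.3},{"travel":[0,0,-0.012],"angular":[0,0,0],"grip":-0.3}]}}

```text
time: 14.5
ee_pos: [0.573, 0.047, 0.0349]
tcp_rot: [179.9, -0.1, 82.8]
wrist_force: [0.2, -0.3, -3.6]
opening: 0.0486
grasp_force: 84.1
```

Call:
{"api": "carry_out", "payload": {"plan": [{"travel":[0,0,-0.003],"angular":[0,0,0],"grip":0.3},{"travel":[0,0,-0.003],"angular":[0,0,0],"grip":0.5},{"travel":[0,0,-0.003],"angular":[0,0,0],"grip":0.7},{"travel":[0,0,-0.003],"angular":[0,0,0],"grip":0.7},{"travel":[0,0,0.08],"angular":[0,0,0],"grip":1},{"travel":[-0.05,0,0.2],"angular":[0,0,0],"grip":1},{"travel":[-0.15,0,0.32],"angular":[0,0,0],"grip":1},{"travel":[-0.3,0,0.44],"angular":[0,0,0],"grip":1}]}}

```text
time: 15.17
ee_pos: [0.4991, 0.0469, 0.1552]
tcp_rot: [179.9, -0.1, 82.7]
wrist_force: [-0.0, -0.0, 0.9]
opening: 0.0857
grasp_force: 0.0
```

Call:
{"api": "carry_out", "payload": {"plan": [{"travel":[-0.1,0,0.15],"angular":[0,0,0.5],"grip":1},{"travel":[-0.2,0,0.3],"angular":[0,0,1],"grip":1},{"travel":[-0.2,0,0.42],"angular":[0,0,1],"grip":1},{"travel":[-0.2,0,0.5],"angular":[0,0,1],"grip":1},{"travel":[-0.2,0,0.5],"angular":[0,0,1],"grip":1},{"travel":[-0.2,0,0.5],"angular":[0,0,1],"grip":1}]}}

```text
time: 15.67
ee_pos: [0.4396, 0.047, 0.306]
tcp_rot: [179.7, 0.0, 111.4]
wrist_force: [0.8, 0.3, -0.6]
opening: 0.0856
grasp_force: 0.0
```

Call:
{"api": "carry_out", "payload": {"plan": [{"travel":[0,0,0],"angular":[0,0,1],"grip":1},{"travel":[0,0,0],"angular":[0,0,1],"grip":1},{"travel":[0,0,0],"angular":[0,0,1],"grip":1},{"travel":[0,0,0],"angular":[0,0,1],"grip":1}]}}

```text
time: 16.0
ee_pos: [0.4389, 0.0469, 0.3018]
tcp_rot: [-179.9, -0.1, 140.3]
wrist_force: [-0.0, 0.3, 0.4]
opening: 0.0856
grasp_force: 0.0
```

Call:
{"api": "carry_out", "payload": {"plan": [{"travel":[0,0,0],"angular":[0,0,1],"grip":1},{"travel":[0,0,0],"angular":[0,0,1],"grip":1},{"travel":[0,0,0],"angular":[0,0,1],"grip":1},{"travel":[0,0,0],"angular":[0,0,1],"grip":1},{"travel":[0,0,0],"angular":[0,0,1],"grip":1}]}}

```text
time: 16.42
ee_pos: [0.4389, 0.0469, 0.3019]
tcp_rot: [-180.0, -0.2, 169.0]
wrist_force: [-0.4, 0.2, 0.2]
opening: 0.085
grasp_force: 0.0
```

```bash
python3 - <<'E'
from h import *
w=cam('wrist');o=w['obs']; print(o['q'].round(1),o['ee_pos'],o['tcp_rot']); save(w,'w5.png')
t=cam('top')
for n,c in(('t',t),('w',w)):
  B=blobs(c,*BLUE,40)
  P=np.vstack([onz(c,k.reshape(-1,2),.06) for k in B]); 
  Q=(P-C)@R.from_euler('z',YAW,degrees=True).as_matrix(); print(n,'press-frame y',Q[:,1].min(),Q[:,1].max(),'x',Q[:,0].min(),Q[:,0].max())
  for k in B: print(np.round(rect(c,k,.06),3))
  print(onz(c,np.array([[0,0]]),.06)) if 0 else None
for n,c in(('t',t),('w',w)): print(n,'expected bed+knob px',proj(c,[pw([-.055,y,.01]) for y in(-.05,.05)]+[pw([.1-.16*np.cos(1.88),0,.095+.16*np.sin(1.88)])]).round(0).tolist())
E
```

```text
[  6.1  -7.8   4.3 102.2   0.   17.1] [0.43888636 0.0468803  0.30188054] [-1.79987711e+02 -1.53368250e-01  1.68974073e+02]
t press-frame y -0.21595279109155238 0.217280072698672 x -0.025395699233877498 0.026652813057741642
[5.73000e-01 4.80000e-02 4.33142e+02 5.15940e+01 8.22580e+01]
w press-frame y -0.21827985274687337 0.21578465077868472 x -0.04296640975883414 0.023958043422506004
[  0.517  -0.148  45.994  11.94  -63.686]
[5.6100e-01 3.3000e-02 2.8095e+02 6.6908e+01 8.2634e+01]
[ 0.584  0.218 90.357 63.88  83.267]
t expected bed+knob px [[251.0, 211.0], [222.0, 207.0], [239.0, 133.0]]
w expected bed+knob px [[264.0, 233.0], [347.0, 228.0], [333.0, 567.0]]
```

View pics/w5.png

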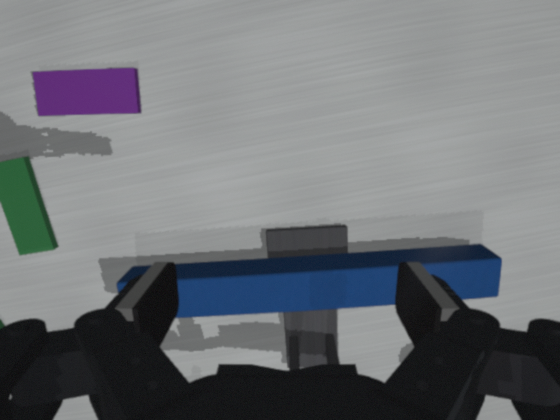

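The batten is centred on the bed to about 1 mm. Next I take the knob again and bring the lever down along its arc.

```bash
python3 - <<'E'
from h import *
T=np.array([.7223,.0284,.2392])
go([.61,.042,.26],[180,0,172.5]);go(T,[180,0,172.5],([.61,.042,.26],[180,0,172.5]))
A=np.linspace(1.90,0,29); k=lambda a:pw([.1-.16*np.cos(a),0,.095+.16*np.sin(a)])
for i in range(0,28,7):
    print([[round(v,3) for v in (k(A[j])-k(A[i]))/.3] for j in range(i+1,i+8)])
print('end',T+k(0)-k(1.9))
E
```

```text
travel [0.57, -0.016, -0.141] angular [-0.001, -0.004, 0.143]
travel [0.374, -0.045, -0.069] angular [0.0, 0.0, 0.0]
[[np.float64(-0.034), np.float64(0.004), np.float64(0.011)], [np.float64(-0.069), np.float64(0.009), np.float64(0.019)], [np.float64(-0.105), np.float64(0.013), np.float64(0.024)], [np.float64(-0.141), np.float64(0.018), np.float64(0.028)], [np.float64(-0.176), np.float64(0.022), np.float64(0.029)], [np.float64(-0.212), np.float64(0.027), np.float64(0.027)], [np.float64(-0.248), np.float64(0.031), np.float64(0.023)]]
[[np.float64(-0.035), np.float64(0.004), np.float64(-0.006)], [np.float64(-0.07), np.float64(0.009), np.float64(-0.015)], [np.float64(-0.104), np.float64(0.013), np.float64(-0.027)], [np.float64(-0.138), np.float64(0.017), np.float64(-0.04)], [np.float64(-0.17), np.float64(0.021), np.float64(-0.056)], [np.float64(-0.201), np.float64(0.025), np.float64(-0.074)], [np.float64(-0.231), np.float64(0.029), np.float64(-0.094)]]
[[np.float64(-0.028), np.float64(0.004), np.float64(-0.022)], [np.float64(-0.055), np.float64(0.007), np.float64(-0.046)], [np.float64(-0.081), np.float64(0.01), np.float64(-0.072)], [np.float64(-0.104), np.float64(0.013), np.float64(-0.099)], [np.float64(-0.126), np.float64(0.016), np.float64(-0.128)], [np.float64(-0.145), np.float64(0.018), np.float64(-0.158)], [np.float64(-0.163), np.float64(0.021), np.float64(-0.19)]]
[[np.float64(-0.015), np.float64(0.002), np.float64(-0.033)], [np.float64(-0.028), np.float64(0.004), np.float64(-0.066)], [np.float64(-0.039), np.float64(0.005), np.float64(-0.101)], [np.float64(-0.048), np.float64(0.006), np.float64(-0.136)], [np.float64(-0.054), np.float64(0.007), np.float64(-0.172)], [np.float64(-0.057), np.float64(0.007), np.float64(-0.208)], [np.float64(-0.059), np.float64(0.007), np.float64(-0.244)]]
end [0.51224319 0.05493635 0.08779199]
```

Call:
{"api": "carry_out", "payload": {"plan": [{"travel":[0.14,0,0],"angular":[0,0,0.143],"grip":1},{"travel":[0.28,-0.01,0],"angular":[0,0,0.143],"grip":1},{"travel":[0.41,-0.016,-0.05],"angular":[0,0,0.143],"grip":1},{"travel":[0.5,-0.016,-0.1],"angular":[0,0,0.143],"grip":1},{"travel":[0.57,-0.016,-0.14],"angular":[0,0,0.143],"grip":1},{"travel":[0.57,-0.016,-0.14],"angular":[0,0,0.143],"grip":1},{"travel":[0.57,-0.016,-0.14],"angular":[0,0,0.143],"grip":1}]}}

```text
time: 17.1
ee_pos: [0.6101, 0.042, 0.2588]
tcp_rot: [-180.0, -0.3, 172.6]
wrist_force: [0.4, 0.6, 0.1]
opening: 0.0853
grasp_force: 0.0
```

Call:
{"api": "carry_out", "payload": {"plan": [{"travel":[0.08,-0.01,-0.014],"angular":[0,0,0],"grip":1},{"travel":[0.16,-0.02,-0.028],"angular":[0,0,0],"grip":1},{"travel":[0.24,-0.03,-0.042],"angular":[0,0,0],"grip":1},{"travel":[0.31,-0.038,-0.056],"angular":[0,0,0],"grip":1},{"travel":[0.374,-0.045,-0.069],"angular":[0,0,0],"grip":1},{"travel":[0.374,-0.045,-0.069],"angular":[0,0,0],"grip":1},{"travel":[0.374,-0.045,-0.069],"angular":[0,0,0],"grip":1}]}}

```text
time: 17.68
ee_pos: [0.722, 0.0286, 0.2403]
tcp_rot: [180.0, -0.1, 172.7]
wrist_force: [-0.1, -0.3, 0.1]
opening: 0.0853
grasp_force: 0.0
```

Call:
{"api": "carry_out", "payload": {"plan": [{"travel":[0,0,0],"angular":[0,0,0],"grip":-0.3},{"travel":[0,0,0],"angular":[0,0,0],"grip":-0.3},{"travel":[0,0,0],"angular":[0,0,0],"grip":-0.5},{"travel":[0,0,0],"angular":[0,0,0],"grip":-0.5},{"travel":[0,0,0],"angular":[0,0,0],"grip":-0.5},{"travel":[0,0,0],"angular":[0,0,0],"grip":-0.5},{"travel":[0,0,0],"angular":[0,0,0],"grip":-0.5}], "grip_force": 45}}

```text
time: 18.27
ee_pos: [0.7217, 0.0285, 0.2421]
tcp_rot: [180.0, 0.0, 172.8]
wrist_force: [-3.5, -2.0, 5.8]
opening: 0.039
grasp_force: 45.3
```

Call:
{"api": "carry_out", "payload": {"plan": [{"travel":[-0.034,0.004,0.011],"angular":[0,0,0],"grip":-0.5},{"travel":[-0.069,0.009,0.019],"angular":[0,0,0],"grip":-0.5},{"travel":[-0.105,0.013,0.024],"angular":[0,0,0],"grip":-0.5},{"travel":[-0.141,0.018,0.028],"angular":[0,0,0],"grip":-0.5},{"travel":[-0.176,0.022,0.029],"angular":[0,0,0],"grip":-0.5},{"travel":[-0.212,0.027,0.027],"angular":[0,0,0],"grip":-0.5},{"travel":[-0.248,0.031,0.023],"angular":[0,0,0],"grip":-0.5}]}}

```text
time: 18.85
ee_pos: [0.6493, 0.0382, 0.249]
tcp_rot: [179.9, 0.3, 172.8]
wrist_force: [10.1, 2.2, 4.4]
opening: 0.0391
grasp_force: 59.4
```

Call:
{"api": "carry_out", "payload": {"plan": [{"travel":[-0.035,0.004,-0.006],"angular":[0,0,0],"grip":-0.5},{"travel":[-0.07,0.009,-0.015],"angular":[0,0,0],"grip":-0.5},{"travel":[-0.104,0.013,-0.027],"angular":[0,0,0],"grip":-0.5},{"travel":[-0.138,0.017,-0.04],"angular":[0,0,0],"grip":-0.5},{"travel":[-0.17,0.021,-0.056],"angular":[0,0,0],"grip":-0.5},{"travel":[-0.201,0.025,-0.074],"angular":[0,0,0],"grip":-0.5},{"travel":[-0.231,0.029,-0.094],"angular":[0,0,0],"grip":-0.5}]}}

```text
time: 19.43
ee_pos: [0.5796, 0.0475, 0.223]
tcp_rot: [179.8, 0.4, 172.8]
wrist_force: [1.5, 4.2, 17.6]
opening: 0.0389
grasp_force: 67.6
```

Call:
{"api": "carry_out", "payload": {"plan": [{"travel":[-0.028,0.004,-0.022],"angular":[0,0,0],"grip":-0.5},{"travel":[-0.055,0.007,-0.046],"angular":[0,0,0],"grip":-0.5},{"travel":[-0.081,0.01,-0.072],"angular":[0,0,0],"grip":-0.5},{"travel":[-0.104,0.013,-0.099],"angular":[0,0,0],"grip":-0.5},{"travel":[-0.126,0.016,-0.128],"angular":[0,0,0],"grip":-0.5},{"travel":[-0.145,0.018,-0.158],"angular":[0,0,0],"grip":-0.5},{"travel":[-0.163,0.021,-0.19],"angular":[0,0,0],"grip":-0.5},{"travel":[-0.163,0.021,-0.19],"angular":[0,0,0],"grip":-0.5}]}}

```text
time: 20.1
ee_pos: [0.5279, 0.0544, 0.1631]
tcp_rot: [179.8, -0.1, 172.8]
wrist_force: [-8.8, 8.2, 3.8]
opening: 0.0388
grasp_force: 71.9
```

```bash
python3 - <<'E'
from h import *
o=monitor.get_obs(); p=o['ee_pos']; q=R.from_euler('z',-YAW,degrees=True).apply(p-C); print(p,q,o['wrist_force'],o['opening'])
print('angle~',np.arctan2(q[2]+.008-.095,.1-q[0]),'radius',np.hypot(q[2]+.008-.095,.1-q[0]))
go(pw([.1-.16*np.cos(.15),0,.087+.16*np.sin(.15)]),[180,0,172.6]); go(pw([.1-.16,0,.087]),[180,0,172.6])
E
```

```text
[0.5279151  0.05442628 0.16308248] [-0.04460537  0.00134636  0.16308248] [-8.7791952   8.18425444  3.7558947 ] 0.03884275009354415
angle~ 0.4843392330384517 radius 0.1633990743568798
travel [-0.046, 0.001, -0.174] angular [-0.007, -0.001, -0.008]
travel [-0.051, 0.002, -0.254] angular [-0.007, -0.001, -0.008]
```

Call:
{"api": "carry_out", "payload": {"plan": [{"travel":[-0.013,0,-0.033],"angular":[0,0,0],"grip":-0.5},{"travel":[-0.025,0,-0.066],"angular":[0,0,0],"grip":-0.5},{"travel":[-0.034,0,-0.1],"angular":[0,0,0],"grip":-0.5},{"travel":[-0.041,0,-0.135],"angular":[0,0,0],"grip":-0.5},{"travel":[-0.045,0,-0.16],"angular":[0,0,0],"grip":-0.5},{"travel":[-0.046,0,-0.174],"angular":[0,0,0],"grip":-0.5},{"travel":[-0.046,0,-0.174],"angular":[0,0,0],"grip":-0.5},{"travel":[-0.046,0,-0.174],"angular":[0,0,0],"grip":-0.5}]}}

```text
time: 20.77
ee_pos: [0.5136, 0.0563, 0.11]
tcp_rot: [179.6, -0.3, 172.9]
wrist_force: [-12.8, 20.2, 3.7]
opening: 0.039
grasp_force: 74.7
```

Call:
{"api": "carry_out", "payload": {"plan": [{"travel":[-0.002,0,-0.02],"angular":[0,0,0],"grip":-0.5},{"travel":[-0.003,0,-0.035],"angular":[0,0,0],"grip":-0.5},{"travel":[-0.004,0,-0.05],"angular":[0,0,0],"grip":-0.5},{"travel":[-0.005,0,-0.065],"angular":[0,0,0],"grip":-0.5},{"travel":[-0.005,0,-0.075],"angular":[0,0,0],"grip":-0.5},{"travel":[-0.005,0,-0.075],"angular":[0,0,0],"grip":-0.5},{"travel":[-0.005,0,-0.075],"angular":[0,0,0],"grip":-0.5}]}}

```text
time: 21.35
ee_pos: [0.5129, 0.0564, 0.0886]
tcp_rot: [179.6, -0.2, 172.9]
wrist_force: [-12.1, 20.5, 10.4]
opening: 0.0389
grasp_force: 76.2
```

```bash
python3 - <<'E'
from h import *
s=cam('scene');o=s['obs']; print(o['ee_pos'],o['wrist_force'],o['opening'])
w=cam('wrist')
a=cv2.resize(s['frame'][160:290,290:390],None,fx=4.4,fy=4.4,interpolation=cv2.INTER_CUBIC)[:420]
im=np.hstack([a,w['frame'][:,100:440]])
cv2.imwrite('pics/s6.png',im[:,:800,::-1])
E
```

```text
[0.51289755 0.05638788 0.08864232] [-12.11912199  20.49074994  10.42624533] 0.038908526843293316
```

View pics/s6.png

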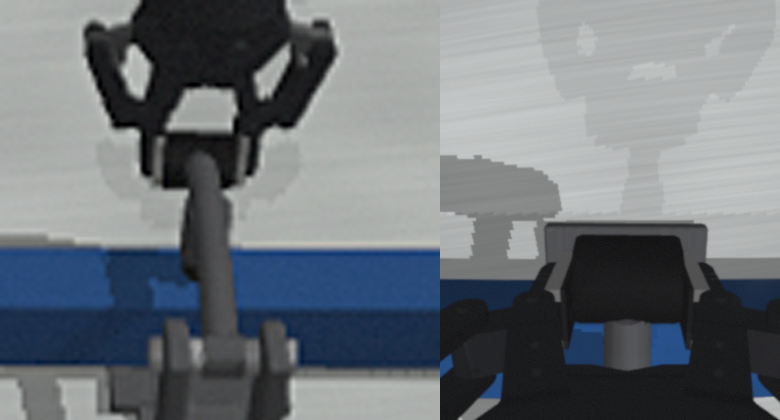

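The lever is nearly level (angle about 0.01) over the batten. I'll ease the sideways load, release and check the foot.

Call:
{"api": "carry_out", "payload": {"plan": [{"travel":[0.005,0.005,0],"angular":[0,0,0],"grip":-0.5},{"travel":[0.005,0.005,0],"angular":[0,0,0],"grip":-0.5},{"travel":[0.005,0.005,0],"angular":[0,0,0],"grip":0.5},{"travel":[0.005,0.005,0],"angular":[0,0,0],"grip":1},{"travel":[0.005,0.005,0],"angular":[0,0,0],"grip":1},{"travel":[0.005,0.005,0],"angular":[0,0,0],"grip":1},{"travel":[0.005,0.005,0.1],"angular":[0,0,0],"grip":1},{"travel":[0.005,0.005,0.22],"angular":[0,0,0],"grip":1}]}}

```text
time: 22.12
ee_pos: [0.5143, 0.0541, 0.1516]
tcp_rot: [-179.9, -0.3, 172.8]
wrist_force: [1.3, -0.1, 0.7]
opening: 0.0851
grasp_force: 0.0
```

Call:
{"api": "carry_out", "payload": {"plan": [{"travel":[-0.14,-0.05,0.1],"angular":[0,0,0],"grip":1},{"travel":[-0.25,-0.1,0.2],"angular":[0,0,0],"grip":1},{"travel":[-0.3,-0.2,0.25],"angular":[0,0,0],"grip":1},{"travel":[-0.3,-0.33,0.25],"angular":[0,0,0],"grip":1},{"travel":[-0.3,-0.4,0.25],"angular":[0,0,0],"grip":1},{"travel":[-0.3,-0.4,0.25],"angular":[0,0,0],"grip":1}]}}

```text
time: 22.62
ee_pos: [0.4256, -0.069, 0.2295]
tcp_rot: [-180.0, 0.1, 172.6]
wrist_force: [0.4, 0.4, -0.2]
opening: 0.0854
grasp_force: 0.0
```

```bash
python3 - <<'E'
from h import *
s=cam('scene');t=cam('top');w=cam('wrist');o=s['obs']; print(o['q'].round(1),o['ee_pos'],o['tcp_rot'],o['wrist_force'],o['opening'])
a=cv2.resize(s['frame'][190:290,290:390],None,fx=4,fy=4,interpolation=cv2.INTER_CUBIC)
b=cv2.resize(t['frame'][150:250,190:290],None,fx=4,fy=4,interpolation=cv2.INTER_CUBIC)
cv2.imwrite('pics/s7.png',np.hstack([a,b])[:,:800,::-1])
B=blobs(t,*BLUE,40)
P=np.vstack([onz(t,k.reshape(-1,2),.06) for k in B]); 
Q=(P-C)@R.from_euler('z',YAW,degrees=True).as_matrix(); print('press-frame y',Q[:,1].min(),Q[:,1].max(),'x',Q[:,0].min(),Q[:,0].max())
save(w,'w7.png')
for a in(-.05,0,.05):
  K=pw([.1-.16*np.cos(a),0,.095+.16*np.sin(a)]); print(a,proj(s,K).round(1),proj(t,K).round(1),proj(w,K).round(1))
print(proj(s,pw([.1,0,.095])))
for k in blobs(t,*GREEN): print('green',np.round(rect(t,k,.012),3))
E
```

```text
[ -9.2 -11.5  -7.1  94.3  -0.   -1.8] [ 0.42558685 -0.069039    0.22948537] [-1.79950087e+02  9.53584165e-02  1.72587235e+02] [ 0.37759054  0.35647092 -0.21436703] 0.08544494377988876
press-frame y -0.2164375555194069 0.21680065284499606 x -0.025156369714128116 0.026907701685775665
-0.05 [[334.4 198. ]] [[233.6 209.1]] [[446.3 281.6]]
0 [[334.6 195.4]] [[233.4 209. ]] [[450.4 285.8]]
0.05 [[334.9 193. ]] [[233.1 208.8]] [[454.7 290.7]]
[[340.65640459 241.54900354]]
green [  0.422  -0.284 116.755  48.147  -2.537]
green [  0.427  -0.398 116.438  48.895   5.804]
green [  0.571  -0.413 116.967  49.289  13.759]
```

View pics/s7.png

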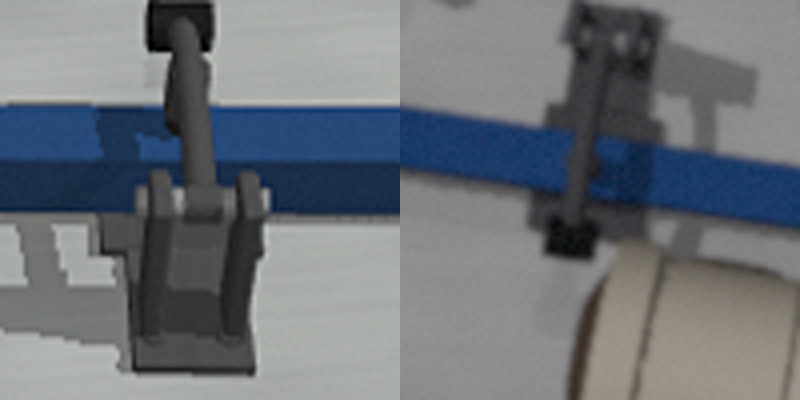

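View pics/w7.png

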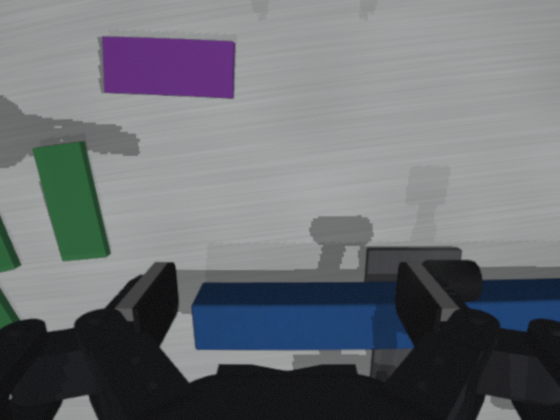

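Scene crop: the knob is centred near (335,196), which fits angle 0 within a pixel, and the batten has not moved. I'll refine with the knob's silhouette.

```bash
python3 - <<'E'
from h import *
s=cam('scene'); f=s['frame'].max(2).astype(int)
print(f[182:208,335]); print(f[194,320:350])
def sil(a):
    P=[];c=np.array([.1-.16*np.cos(a),0,.095+.16*np.sin(a)])
    for th in np.linspace(0,2*np.pi,60):
        for y in(-.02,.02): P.append(pw(c+[.017*np.cos(th),y,.017*np.sin(th)]))
    q=proj(s,np.array(P)); return q.min(0).round(1),q.max(0).round(1)
for a in(-.06,-.03,0,.03,.06): print(a,sil(a))
E
```

```text
[175 173 175 171 173 173 182 138  60  24  33  29  53  67  70  72  69  69
  66  68  63  60  64  63  60  58]
[172 174 171 171 177 173  82  10  40  38  37  36  35  35  47  53  56  30
  32  32  33  28  30  93 187 173 172 173 172 172]
-0.06 (array([325.7, 191.7]), array([343.2, 205.2]))
-0.03 (array([325.8, 190.1]), array([343.4, 203.7]))
0 (array([326. , 188.6]), array([343.6, 202.3]))
0.03 (array([326.1, 187.1]), array([343.8, 200.8]))
0.06 (array([326.2, 185.7]), array([344. , 199.4]))
```

```bash
python3 - <<'E'
from h import *
s=cam('scene'); f=s['frame'].astype(int)
print('col330',f[184:210,330].max(1)); print('col340',f[184:210,340].max(1))
# batten top edges (press x=-.025 and +.025) and bottom far edge at y=0.1
for y,c in((.1,None),(-.1,None)):
    q=proj(s,[pw([-.025,y,.06]),pw([.025,y,.06]),pw([.025,y,.01])]); u=int(round(q[1,0])); print(q.round(1).tolist()); print(u,[ (v,f[v,u].tolist()) for v in range(205,255,1) if abs(f[v,u]-f[v-1,u]).sum()>25])
# bed plate base far edge: cheeks top rows
T=[pw([x,y,.115]) for x in(.092,) for y in(-.03,.03)]; print(proj(s,T).round(1))
t=cam('top'); g=t['frame'].max(2).astype(int); print('top knob rows',g[196:224,232],'cols',g[209,220:246])
E
```

```text
col330 [174 173 171 173 181 141  65  25  32  32  39  38  34  27  25  21  15  20
   0 147 173 166 169 163 162 163]
col340 [174 171 173 172 184 138  60  21  32  31  35  30  30  29  23  18  10  22
  26 100  94  71  73  76  77  76]
[[375.1, 215.4], [378.5, 229.4], [375.4, 243.9]]
378 [(216, [121, 128, 145]), (217, [24, 63, 119]), (230, [32, 57, 92]), (231, [25, 41, 68]), (243, [48, 60, 76]), (244, [94, 97, 97]), (245, [111, 113, 110]), (246, [155, 157, 154]), (247, [175, 179, 174])]
[[294.5, 215.0], [294.7, 228.9], [294.4, 243.3]]
295 [(215, [138, 140, 134]), (216, [60, 76, 108]), (217, [31, 68, 119]), (230, [28, 52, 85]), (231, [25, 42, 70]), (243, [92, 93, 96]), (244, [114, 116, 112]), (253, [146, 148, 146]), (254, [164, 167, 165])]
[[327.3 232.4]
 [355.  232.6]]
top knob rows [ 69  64  62  58  61  64  59  58  60  51  39  26  20  24  25  15  18  20
  62 104 125 130 129 130 131 133 133 131] cols [139 137 138 136 131 108  74  30  20  29  20  26  24  23  20  22  23  19
  29  47  64  70  69  76  80  85]
```

Corrected for the batten edges' 0.9 px offset, the knob fits an angle of about 0.00 to 0.01, so the foot is in by about 10 mm. The rail is clamped. Now for the slabs: hover over the one at (0.423,-0.285).

```bash
cat >> h.py <<'E'
def slabs(c,z=.012):
    for k in blobs(c,*GREEN,150): print('slab',cv2.boundingRect(k),np.round(rect(c,k,z),3))
E
python3 - <<'E'
from h import *
go([.4235,-.2855,.15],[180,0,178.5])
E
```

```text
travel [-0.008, -0.736, -0.261] angular [-0.001, -0.003, 0.197]
```

Call:
{"api": "carry_out", "payload": {"plan": [{"travel":[-0.008,-0.13,-0.03],"angular":[0,0,0.197],"grip":1},{"travel":[-0.008,-0.26,-0.08],"angular":[0,0,0.197],"grip":1},{"travel":[-0.008,-0.39,-0.13],"angular":[0,0,0.197],"grip":1},{"travel":[-0.008,-0.52,-0.18],"angular":[0,0,0.197],"grip":1},{"travel":[-0.008,-0.65,-0.23],"angular":[0,0,0.197],"grip":1},{"travel":[-0.008,-0.736,-0.261],"angular":[0,0,0.197],"grip":1},{"travel":[-0.008,-0.736,-0.261],"angular":[0,0,0.197],"grip":1},{"travel":[-0.008,-0.736,-0.261],"angular":[0,0,0.197],"grip":1}]}}

```text
time: 23.58
ee_pos: [0.4232, -0.2865, 0.1489]
tcp_rot: [179.9, -0.2, 178.4]
wrist_force: [0.0, -0.1, -0.1]
opening: 0.0857
grasp_force: 0.0
```

```bash
python3 - <<'E'
from h import *
w=cam('wrist');o=w['obs'];print(o['ee_pos'],o['tcp_rot']); save(w,'w8.png'); slabs(w)
s=cam('scene'); slabs(s)
E
```

```text
[ 0.42318211 -0.28646078  0.14885532] [ 1.79892270e+02 -1.70208469e-01  1.78376411e+02]
slab (159, 339, 18, 27) [ 0.555 -0.393 27.596  9.038 13.188]
slab (89, 125, 98, 157) [  0.425  -0.398 118.294  52.486   5.724]
slab (252, 116, 69, 155) [  0.421  -0.287 118.403  49.061  -1.468]
slab (136, 234, 25, 40) [  0.575  -0.416 126.226  49.915  13.727]
slab (151, 198, 20, 33) [  0.431  -0.401 129.608  49.483   5.64 ]
slab (193, 194, 20, 32) [  0.427  -0.287 127.129  49.454  -1.268]
```

View pics/w8.png

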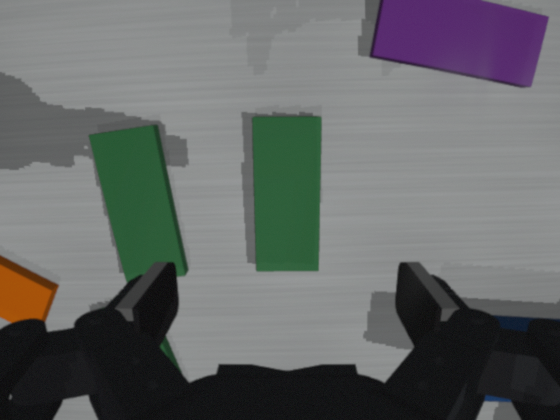

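The slab is centred between the fingers at (286,193), (0.421,-0.287), angle -1.5°. Descend and grip lightly.

Call:
{"api": "carry_out", "payload": {"plan": [{"travel":[-0.005,-0.002,-0.12],"angular":[0,0,0],"grip":1},{"travel":[-0.005,-0.002,-0.24],"angular":[0,0,0],"grip":1},{"travel":[-0.005,-0.002,-0.34],"angular":[0,0,0],"grip":1},{"travel":[-0.005,-0.002,-0.4],"angular":[0,0,0],"grip":1},{"travel":[-0.005,-0.002,-0.435],"angular":[0,0,0],"grip":1},{"travel":[-0.005,-0.002,-0.45],"angular":[0,0,0],"grip":1},{"travel":[-0.005,-0.002,-0.45],"angular":[0,0,0],"grip":1},{"travel":[-0.005,-0.002,-0.45],"angular":[0,0,0],"grip":1}], "grip_force": 26}}

```text
time: 24.35
ee_pos: [0.4228, -0.287, 0.0166]
tcp_rot: [-180.0, 0.0, 178.5]
wrist_force: [0.3, 0.6, 0.0]
opening: 0.0853
grasp_force: 0.0
```

Call:
{"api": "carry_out", "payload": {"plan": [{"travel":[0,0,0],"angular":[0,0,0],"grip":0.5},{"travel":[0,0,0],"angular":[0,0,0],"grip":0.3},{"travel":[0,0,0],"angular":[0,0,0],"grip":0.1},{"travel":[0,0,0],"angular":[0,0,0],"grip":0},{"travel":[0,0,0],"angular":[0,0,0],"grip":-0.1},{"travel":[0,0,0],"angular":[0,0,0],"grip":-0.1},{"travel":[0,0,0],"angular":[0,0,0],"grip":-0.1},{"travel":[0,0,0],"angular":[0,0,0],"grip":-0.1}], "grip_force": 26}}

```text
time: 25.02
ee_pos: [0.4223, -0.2873, 0.0163]
tcp_rot: [-180.0, 0.0, 178.4]
wrist_force: [-1.2, 0.7, 6.1]
opening: 0.0487
grasp_force: 26.4
```

Held, but a bit high on the glass. I'll regrip 4 mm lower.

Call:
{"api": "carry_out", "payload": {"plan": [{"travel":[0,0,0],"angular":[0,0,0],"grip":0.5},{"travel":[0,0,0],"angular":[0,0,0],"grip":0.5},{"travel":[0,0,-0.008],"angular":[0,0,0],"grip":0.5},{"travel":[0,0,-0.014],"angular":[0,0,0],"grip":0.5},{"travel":[0,0,-0.014],"angular":[0,0,0],"grip":0.5},{"travel":[0,0,-0.014],"angular":[0,0,0],"grip":0.1},{"travel":[0,0,-0.014],"angular":[0,0,0],"grip":-0.1},{"travel":[0,0,-0.014],"angular":[0,0,0],"grip":-0.1}], "grip_force": 28}}

```text
time: 25.68
ee_pos: [0.4219, -0.287, 0.011]
tcp_rot: [180.0, -0.0, 178.4]
wrist_force: [0.0, -0.3, 0.6]
opening: 0.0491
grasp_force: 29.7
```

Call:
{"api": "carry_out", "payload": {"plan": [{"travel":[0,0,0],"angular":[0,0,0],"grip":-0.1},{"travel":[0,0,0],"angular":[0,0,0],"grip":-0.1},{"travel":[0,0,0],"angular":[0,0,0],"grip":-0.1},{"travel":[0,0,0],"angular":[0,0,0],"grip":-0.1}]}}

```text
time: 26.02
ee_pos: [0.4219, -0.287, 0.011]
tcp_rot: [180.0, -0.1, 178.4]
wrist_force: [-0.3, -0.2, -0.8]
opening: 0.0492
grasp_force: 29.7
```

```bash
cat >> h.py <<'E'
def Rt(t,base=None):
    return R.from_rotvec(-np.deg2rad(t)*pw([0,1,0])+np.deg2rad(t)*C)*R.from_euler('xyz',[180,0,180+YAW-.2],degrees=True)
def frac(p1,R1,p0,R0): return ((np.array(p1)-p0)/.3).round(3).tolist(),((R1*R0.inv()).as_rotvec()/.5).round(3).tolist()
def obsR():
    o=monitor.get_obs(); return o['ee_pos'],R.from_euler('xyz',o['tcp_rot'],degrees=True)
def lean(y,zp,dx=0,t=45):
    s,c=np.sin(np.deg2rad(t)),np.cos(np.deg2rad(t)); xf=-.025-.06*c/s
    return pw([xf+.06*c-s*zp+dx,y,.06*s+c*zp]),Rt(t)
def plan(y,zp,lift=.12,dx=-.004):
    p0,R0=obsR(); a=(p0+[0,0,lift],R0)
    pt,Rf=lean(y,zp,dx); hov=pt+pw([-.03,0,.03])-C
    mid=((a[0]+hov)/2+[0,0,.03],Rt(20)); end=(hov,Rf)
    print('mid',frac(*mid,*a),'\nhover',frac(*end,*mid),'\nfinal',frac(pt,Rf,*end),'hover pose',hov.round(4),Rf.as_euler('xyz',True).round(1))
E
python3 - <<'E'
from h import *
plan(-.09,.011)
E
```

```text
mid ([0.092, 0.426, 0.015], [-0.053, -0.698, -0.202]) 
hover ([0.092, 0.426, -0.185], [-0.109, -0.866, -0.0]) 
final ([0.099, -0.013, -0.1], [0.0, 0.0, 0.0]) hover pose [ 0.477  -0.0312  0.0802] [179.8  45.  172.5]
```

Call:
{"api": "carry_out", "payload": {"plan": [{"travel":[0,0,0.03],"angular":[0,0,0],"grip":-0.1},{"travel":[0,0,0.08],"angular":[0,0,0],"grip":-0.1},{"travel":[0,0,0.15],"angular":[0,0,0],"grip":-0.1},{"travel":[0,0,0.23],"angular":[0,0,0],"grip":-0.1},{"travel":[0,0,0.32],"angular":[0,0,0],"grip":-0.1},{"travel":[0,0,0.4],"angular":[0,0,0],"grip":-0.1}]}}

```text
time: 26.52
ee_pos: [0.4218, -0.2868, 0.133]
tcp_rot: [180.0, -0.0, 178.4]
wrist_force: [1.0, -1.0, -2.3]
opening: 0.049
grasp_force: 29.6
```

Call:
{"api": "carry_out", "payload": {"plan": [{"travel":[0.01,0.05,0],"angular":[-0.007,-0.09,-0.03],"grip":-0.1},{"travel":[0.025,0.12,0.01],"angular":[-0.015,-0.19,-0.06],"grip":-0.1},{"travel":[0.04,0.19,0.015],"angular":[-0.025,-0.32,-0.09],"grip":-0.1},{"travel":[0.055,0.26,0.015],"angular":[-0.033,-0.44,-0.13],"grip":-0.1},{"travel":[0.07,0.33,0.015],"angular":[-0.042,-0.56,-0.16],"grip":-0.1},{"travel":[0.085,0.39,0.015],"angular":[-0.05,-0.65,-0.19],"grip":-0.1},{"travel":[0.092,0.426,0.015],"angular":[-0.053,-0.698,-0.202],"grip":-0.1}]}}

```text
time: 27.1
ee_pos: [0.449, -0.1575, 0.1359]
tcp_rot: [179.9, 20.2, 172.6]
wrist_force: [-0.9, 0.3, -1.3]
opening: 0.0491
grasp_force: 29.7
```

Call:
{"api": "carry_out", "payload": {"plan": [{"travel":[0.012,0.06,-0.01],"angular":[-0.016,-0.124,0],"grip":-0.1},{"travel":[0.027,0.125,-0.02],"angular":[-0.031,-0.248,0],"grip":-0.1},{"travel":[0.042,0.195,-0.04],"angular":[-0.047,-0.372,0],"grip":-0.1},{"travel":[0.057,0.265,-0.07],"angular":[-0.062,-0.496,0],"grip":-0.1},{"travel":[0.072,0.335,-0.1],"angular":[-0.078,-0.62,0],"grip":-0.1},{"travel":[0.085,0.395,-0.12],"angular":[-0.094,-0.744,0],"grip":-0.1},{"travel":[0.092,0.426,-0.13],"angular":[-0.109,-0.866,0],"grip":-0.1},{"travel":[0.092,0.426,-0.13],"angular":[-0.109,-0.866,0],"grip":-0.1}]}}

```text
time: 27.77
ee_pos: [0.4927, -0.0294, 0.091]
tcp_rot: [179.9, 44.1, 172.7]
wrist_force: [-0.9, 0.3, -2.3]
opening: 0.049
grasp_force: 29.9
```

```bash
python3 - <<'E'
from h import *
w=cam('wrist');s=cam('scene');p,r=obsR(); print(p,w['obs']['q'].round(1),w['obs']['tcp_rot'],w['obs']['wrist_force'],w['obs']['grasp_force'],w['obs']['opening'])
a=cv2.resize(s['frame'][150:290,190:390],None,fx=2.2,fy=2.2); h=a.shape[0]
b=cv2.resize(w['frame'],None,fx=h/420,fy=h/420)
cv2.imwrite('pics/c9.png',np.hstack([a,b])[:,:800,::-1])
pt,Rf=lean(-.09,.011,-.004); hov=pt+pw([-.03,0,.03])-C
print(frac(hov,Rf,p,r),frac(pt,Rf,p,r))
E
```

```text
[ 0.49311794 -0.03089309  0.0946146 ] [ -1.1 -48.5 -57.6  36.9  -4.3   4.5] [179.89960736  44.12262566 172.67489502] [-0.86621473  0.33068702 -2.27733586] 29.889691472053528 0.049031030206523545
([-0.054, -0.001, -0.048], [-0.001, -0.028, -0.001]) ([0.046, -0.014, -0.148], [-0.001, -0.028, -0.001])
```

View pics/c9.png

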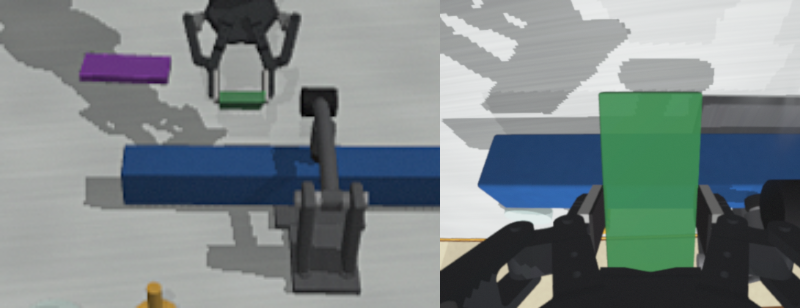

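The slab is held tilted above the batten, but q2 is at its limit here. I'll try stepping toward the placing pose.

Call:
{"api": "carry_out", "payload": {"plan": [{"travel":[0.01,-0.003,-0.02],"angular":[0,-0.01,0],"grip":-0.1},{"travel":[0.02,-0.007,-0.045],"angular":[0,-0.02,0],"grip":-0.1},{"travel":[0.03,-0.01,-0.07],"angular":[0,-0.028,0],"grip":-0.1},{"travel":[0.03,-0.01,-0.07],"angular":[0,-0.028,0],"grip":-0.1},{"travel":[0.03,-0.01,-0.07],"angular":[0,-0.028,0],"grip":-0.1}]}}

```text
time: 28.28
ee_pos: [0.5026, -0.0353, 0.0743]
tcp_rot: [179.7, 45.1, 172.3]
wrist_force: [-0.5, -0.4, -1.8]
opening: 0.0494
grasp_force: 29.9
```

```bash
python3 - <<'E'
from h import *
p,r=obsR(); o=monitor.get_obs(); print(p,o['tcp_rot'],o['q'].round(1),o['wrist_force'])
pt,Rf=lean(-.09,.011,-.004); print(pt,frac(pt,Rf,p,r))
E
```

```text
[ 0.50261886 -0.03528332  0.07425066] [179.7451908   45.05245236 172.32583528] [ -2.  -46.7 -59.3  32.4  -3.8   4. ] [-0.48656391 -0.37432179 -1.797948  ]
[ 0.50679682 -0.03497824  0.05020458] ([0.014, 0.001, -0.08], [-0.001, 0.002, 0.005])
```

Reachable. Continue down.

Call:
{"api": "carry_out", "payload": {"plan": [{"travel":[0.005,0,-0.025],"angular":[0,0,0],"grip":-0.1},{"travel":[0.009,0,-0.045],"angular":[0,0,0],"grip":-0.1},{"travel":[0.012,0,-0.06],"angular":[0,0,0],"grip":-0.1},{"travel":[0.014,0,-0.07],"angular":[0,0,0],"grip":-0.1},{"travel":[0.014,0,-0.07],"angular":[0,0,0],"grip":-0.1},{"travel":[0.014,0,-0.07],"angular":[0,0,0],"grip":-0.1}]}}

```text
time: 28.78
ee_pos: [0.5068, -0.0344, 0.0526]
tcp_rot: [179.7, 45.0, 172.4]
wrist_force: [-0.3, 0.0, -1.7]
opening: 0.0491
grasp_force: 29.9
```

Call:
{"api": "carry_out", "payload": {"plan": [{"travel":[0,0,-0.005],"angular":[0,0,0],"grip":-0.1},{"travel":[0,0,-0.01],"angular":[0,0,0],"grip":-0.1},{"travel":[0,0,-0.01],"angular":[0,0,0],"grip":-0.1}]}}

```text
time: 29.03
ee_pos: [0.5071, -0.0344, 0.0502]
tcp_rot: [179.7, 45.1, 172.4]
wrist_force: [0.1, -0.5, -0.6]
opening: 0.0492
grasp_force: 30.0
```

Call:
{"api": "carry_out", "payload": {"plan": [{"travel":[0,0,-0.004],"angular":[0,0,0],"grip":-0.1},{"travel":[0,0,-0.004],"angular":[0,0,0],"grip":-0.1},{"travel":[0,0,-0.004],"angular":[0,0,0],"grip":-0.1}]}}

```text
time: 29.28
ee_pos: [0.5074, -0.0345, 0.0498]
tcp_rot: [179.7, 45.2, 172.4]
wrist_force: [0.7, 0.6, 2.0]
opening: 0.0491
grasp_force: 30.2
```

Call:
{"api": "carry_out", "payload": {"plan": [{"travel":[0.006,0,0],"angular":[0,0,0],"grip":-0.1},{"travel":[0.006,0,0],"angular":[0,0,0],"grip":-0.1},{"travel":[0.006,0,0],"angular":[0,0,0],"grip":-0.1}]}}

```text
time: 29.53
ee_pos: [0.509, -0.0345, 0.0492]
tcp_rot: [179.7, 45.1, 172.4]
wrist_force: [0.2, -0.2, 3.1]
opening: 0.0491
grasp_force: 30.4
```

Call:
{"api": "carry_out", "payload": {"plan": [{"travel":[0.006,0,0],"angular":[0,0,0],"grip":-0.1},{"travel":[0.006,0,0],"angular":[0,0,0],"grip":-0.1},{"travel":[0.006,0,0],"angular":[0,0,0],"grip":-0.1}]}}

```text
time: 29.78
ee_pos: [0.5106, -0.0345, 0.0489]
tcp_rot: [179.8, 45.1, 172.4]
wrist_force: [-2.0, -0.8, 3.5]
opening: 0.049
grasp_force: 30.5
```

Call:
{"api": "carry_out", "payload": {"plan": [{"travel":[0.005,0,0],"angular":[0,0,0],"grip":-0.1},{"travel":[0.005,0,0],"angular":[0,0,0],"grip":-0.1},{"travel":[0.005,0,0],"angular":[0,0,0],"grip":-0.1}]}}

```text
time: 30.03
ee_pos: [0.5121, -0.0346, 0.0489]
tcp_rot: [179.8, 45.1, 172.4]
wrist_force: [-4.5, -1.0, 5.3]
opening: 0.0489
grasp_force: 30.7
```

Contact with both shelf and batten. Release and withdraw.

Call:
{"api": "carry_out", "payload": {"plan": [{"travel":[0,0,0],"angular":[0,0,0],"grip":0.1},{"travel":[0,0,0],"angular":[0,0,0],"grip":0.2},{"travel":[0,0,0],"angular":[0,0,0],"grip":0.3},{"travel":[0,0,0],"angular":[0,0,0],"grip":0.45},{"travel":[0,0,0],"angular":[0,0,0],"grip":0.6},{"travel":[0,0,0],"angular":[0,0,0],"grip":0.6},{"travel":[-0.01,0,0.03],"angular":[0,0,0],"grip":0.6},{"travel":[-0.025,0.003,0.08],"angular":[0,0,0],"grip":0.6}]}}

```text
time: 30.7
ee_pos: [0.5034, -0.0336, 0.0706]
tcp_rot: [179.8, 44.9, 172.4]
wrist_force: [-0.3, 0.5, 0.5]
opening: 0.0687
grasp_force: 0.0
```

Call:
{"api": "carry_out", "payload": {"plan": [{"travel":[-0.03,0.003,0.08],"angular":[0,0.1,0],"grip":0.8},{"travel":[-0.05,0,0.16],"angular":[0.05,0.3,0],"grip":1},{"travel":[-0.07,-0.04,0.26],"angular":[0.1,0.5,0],"grip":1},{"travel":[-0.1,-0.1,0.36],"angular":[0.1,0.75,0],"grip":1},{"travel":[-0.13,-0.2,0.4],"angular":[0.12,0.98,0],"grip":1},{"travel":[-0.15,-0.3,0.4],"angular":[0.12,0.98,0],"grip":1}]}}

```text
time: 31.2
ee_pos: [0.4626, -0.1251, 0.1966]
tcp_rot: [-180.0, 16.5, 172.7]
wrist_force: [2.4, -0.0, -0.1]
opening: 0.0853
grasp_force: 0.0
```

```bash
python3 - <<'E'
from h import *
s=cam('scene');o=s['obs']; print(o['ee_pos'],o['tcp_rot'],o['q'].round(1))
slabs(s);t=cam('top');print();slabs(t)
a=cv2.resize(s['frame'][170:270,220:390],None,fx=4.5,fy=4.5,interpolation=cv2.INTER_CUBIC); cv2.imwrite('pics/s10.png',a[:,:,::-1])
# expected corners of leaning slab: foot edge and top edge (upper face)
for y in(-.115,-.065): print(proj(s,[pw([-.085,y,0]),pw([-.0002,y,.0849]),pw([-.085-.0085,y,.0085]),pw([-.0085,y,.0933])]).round(0).tolist())
E
```

```text
[ 0.46259117 -0.12512651  0.19663231] [-179.98889567   16.51172516  172.67233064] [-16.6 -21.8 -20.5  75.    2.6  -8.9]
slab (136, 234, 25, 40) [  0.575  -0.416 126.152  50.031  13.938]
slab (151, 198, 20, 32) [  0.431  -0.401 129.85   49.081   5.639]

slab (362, 222, 17, 36) [  0.427  -0.398 116.901  48.883   6.031]
slab (254, 195, 17, 29) [ 5.1900e-01 -3.2000e-02  9.6204e+01  4.8994e+01 -5.8420e+00]
slab (365, 180, 21, 35) [  0.571  -0.414 116.99   49.209  13.875]
[[289.0, 217.0], [289.0, 214.0], [289.0, 212.0], [289.0, 209.0]]
[[307.0, 217.0], [309.0, 214.0], [307.0, 212.0], [309.0, 209.0]]
```

View pics/s10.png

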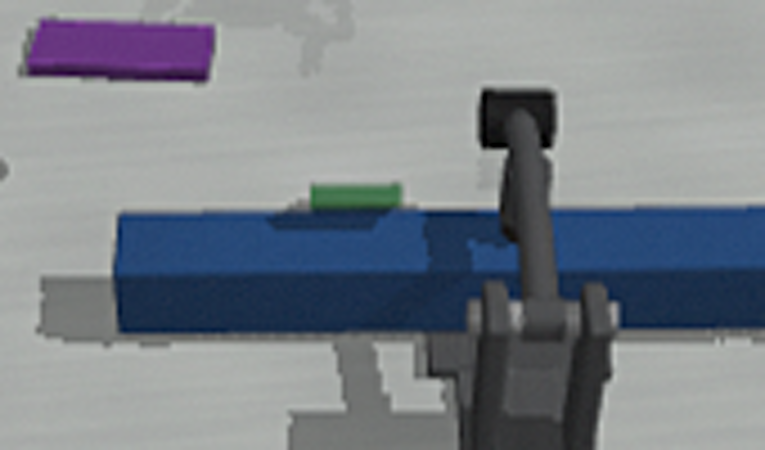

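The slab stands with its top edge at crop (310–402, 185–208), as predicted for 45°. Next is the slab at (0.426,-0.399).

```bash
python3 - <<'E'
from h import *
go([.426,-.399,.15],[180,0,-174.2])
E
```

```text
travel [-0.115, -0.906, -0.143] angular [0.012, 0.583, 0.467]
```

Call:
{"api": "carry_out", "payload": {"plan": [{"travel":[-0.015,-0.13,0],"angular":[0.002,0.09,0.07],"grip":1},{"travel":[-0.03,-0.25,0],"angular":[0.004,0.18,0.14],"grip":1},{"travel":[-0.05,-0.37,-0.02],"angular":[0.006,0.27,0.21],"grip":1},{"travel":[-0.065,-0.49,-0.05],"angular":[0.008,0.36,0.28],"grip":1},{"travel":[-0.08,-0.61,-0.08],"angular":[0.01,0.45,0.35],"grip":1},{"travel":[-0.1,-0.73,-0.11],"angular":[0.012,0.54,0.42],"grip":1},{"travel":[-0.115,-0.85,-0.143],"angular":[0.012,0.583,0.467],"grip":1},{"travel":[-0.115,-0.906,-0.143],"angular":[0.012,0.583,0.467],"grip":1}]}}

```text
time: 31.97
ee_pos: [0.424, -0.3977, 0.1465]
tcp_rot: [179.8, -0.1, -174.0]
wrist_force: [-0.1, -0.3, -0.9]
opening: 0.0855
grasp_force: 0.0
```

Call:
{"api": "carry_out", "payload": {"plan": [{"travel":[0,0,0],"angular":[0,0,0],"grip":1},{"travel":[0,0,0],"angular":[0,0,0],"grip":1}]}}

```text
time: 32.13
ee_pos: [0.4248, -0.3953, 0.1491]
tcp_rot: [179.9, 0.1, -174.1]
wrist_force: [-0.8, -0.2, -0.4]
opening: 0.0854
grasp_force: 0.0
```

```bash
python3 - <<'E'
from h import *
w=cam('wrist');o=w['obs'];print(o['ee_pos'],o['tcp_rot']); slabs(w)
go([.425,-.398,.0115],[180,0,-174.2])
E
```

```text
[ 0.42484004 -0.39531113  0.14910753] [ 1.79858716e+02  1.00753858e-01 -1.74055687e+02]
slab (204, 290, 73, 80) [ 0.545 -0.422 78.397 50.057 13.782]
slab (245, 119, 69, 154) [  0.426  -0.401 118.339  49.1     5.74 ]
travel [-0.0, -0.011, -0.461] angular [-0.004, 0.004, -0.007]
```

Call:
{"api": "carry_out", "payload": {"plan": [{"travel":[0.004,-0.019,-0.12],"angular":[0,0,0],"grip":1},{"travel":[0.004,-0.019,-0.24],"angular":[0,0,0],"grip":1},{"travel":[0.004,-0.019,-0.34],"angular":[0,0,0],"grip":1},{"travel":[0.004,-0.019,-0.4],"angular":[0,0,0],"grip":0.7},{"travel":[0.004,-0.019,-0.435],"angular":[0,0,0],"grip":0.5},{"travel":[0.004,-0.019,-0.459],"angular":[0,0,0],"grip":0.5},{"travel":[0.004,-0.019,-0.459],"angular":[0,0,0],"grip":0.5},{"travel":[0.004,-0.019,-0.459],"angular":[0,0,0],"grip":0.5}], "grip_force": 28}}

```text
time: 32.85
ee_pos: [0.4269, -0.4011, 0.0136]
tcp_rot: [180.0, 0.2, -174.0]
wrist_force: [-0.2, 0.9, 0.8]
opening: 0.0635
grasp_force: 0.0
```

Call:
{"api": "carry_out", "payload": {"plan": [{"travel":[0,0,0],"angular":[0,0,0],"grip":0.3},{"travel":[0,0,0],"angular":[0,0,0],"grip":0.1},{"travel":[0,0,0],"angular":[0,0,0],"grip":0},{"travel":[0,0,0],"angular":[0,0,0],"grip":-0.1},{"travel":[0,0,0],"angular":[0,0,0],"grip":-0.1},{"travel":[0,0,0],"angular":[0,0,0],"grip":-0.1},{"travel":[0,0,0],"angular":[0,0,0],"grip":-0.1},{"travel":[0,0,0],"angular":[0,0,0],"grip":-0.1}]}}

```text
time: 33.52
ee_pos: [0.427, -0.4016, 0.0141]
tcp_rot: [-180.0, 0.2, -174.0]
wrist_force: [-0.0, 2.7, 7.4]
opening: 0.0487
grasp_force: 28.8
```

```bash
python3 - <<'E'
from h import *
p,r=obsR(); print(p); plan(-.175,p[2],.12)
E
```

```text
[ 0.42698549 -0.4016186   0.01406426]
mid ([0.062, 0.477, 0.014], [-0.006, -0.691, -0.464]) 
hover ([0.062, 0.477, -0.186], [-0.109, -0.866, -0.0]) 
final ([0.099, -0.013, -0.1], [0.0, 0.0, 0.0]) hover pose [ 0.4642 -0.1153  0.0824] [179.8  45.  172.5]
```

Call:
{"api": "carry_out", "payload": {"plan": [{"travel":[0,0,0.03],"angular":[0,0,0],"grip":-0.1},{"travel":[0,0,0.08],"angular":[0,0,0],"grip":-0.1},{"travel":[0,0,0.15],"angular":[0,0,0],"grip":-0.1},{"travel":[0,0,0.23],"angular":[0,0,0],"grip":-0.1},{"travel":[0,0,0.32],"angular":[0,0,0],"grip":-0.1},{"travel":[0,0,0.4],"angular":[0,0,0],"grip":-0.1}]}}

```text
time: 34.02
ee_pos: [0.4261, -0.4011, 0.1345]
tcp_rot: [179.9, 0.2, -174.0]
wrist_force: [-0.4, -0.5, -2.2]
opening: 0.0487
grasp_force: 30.0
```

Call:
{"api": "carry_out", "payload": {"plan": [{"travel":[0.01,0.05,0],"angular":[-0.001,-0.09,-0.06],"grip":-0.1},{"travel":[0.015,0.11,0.01],"angular":[-0.002,-0.18,-0.12],"grip":-0.1},{"travel":[0.025,0.18,0.014],"angular":[-0.003,-0.28,-0.19],"grip":-0.1},{"travel":[0.035,0.26,0.014],"angular":[-0.004,-0.38,-0.26],"grip":-0.1},{"travel":[0.045,0.34,0.014],"angular":[-0.005,-0.48,-0.33],"grip":-0.1},{"travel":[0.055,0.41,0.014],"angular":[-0.006,-0.58,-0.4],"grip":-0.1},{"travel":[0.062,0.477,0.014],"angular":[-0.006,-0.691,-0.464],"grip":-0.1}]}}

```text
time: 34.6
ee_pos: [0.4449, -0.257, 0.1373]
tcp_rot: [179.8, 20.1, 172.5]
wrist_force: [-0.3, -1.0, -0.4]
opening: 0.049
grasp_force: 30.0
```

Call:
{"api": "carry_out", "payload": {"plan": [{"travel":[0.015,0.06,-0.01],"angular":[-0.016,-0.124,0],"grip":-0.1},{"travel":[0.03,0.125,-0.02],"angular":[-0.031,-0.248,0],"grip":-0.1},{"travel":[0.045,0.195,-0.04],"angular":[-0.047,-0.372,0],"grip":-0.1},{"travel":[0.065,0.265,-0.07],"angular":[-0.062,-0.496,0],"grip":-0.1},{"travel":[0.085,0.345,-0.1],"angular":[-0.078,-0.62,0],"grip":-0.1},{"travel":[0.1,0.42,-0.13],"angular":[-0.094,-0.744,0],"grip":-0.1},{"travel":[0.115,0.475,-0.146],"angular":[-0.109,-0.866,0],"grip":-0.1},{"travel":[0.115,0.475,-0.146],"angular":[-0.109,-0.866,0],"grip":-0.1}]}}

```text
time: 35.27
ee_pos: [0.4787, -0.1131, 0.0843]
tcp_rot: [179.4, 44.3, 172.5]
wrist_force: [-1.3, 0.4, -4.8]
opening: 0.0489
grasp_force: 30.2
```

```bash
python3 - <<'E'
from h import *
w=cam('wrist');o=w['obs'];p,r=obsR(); print(p,o['q'].round(1),o['tcp_rot'],o['wrist_force'],o['grasp_force'],o['opening'])
pt,Rf=lean(-.175,.0141,-.004); print(pt,frac(pt,Rf,p,r))
for k in blobs(w,*GREEN,400): print(cv2.boundingRect(k),cv2.minAreaRect(k))
E
```

```text
[ 0.47957131 -0.11434121  0.08828031] [-17.4 -48.4 -58.4  36.3   7.5  -7.1] [179.43895237  44.25592614 172.471715  ] [-1.28922282  0.43287943 -4.81162501] 30.16375958919525 0.04887417342798306
[ 0.49396875 -0.11903326  0.05239661] ([0.048, -0.016, -0.12], [-0.008, -0.018, -0.007])
(0, 247, 28, 27) ((13.5, 260.0), (26.0, 27.0), 90.0)
(219, 124, 137, 247) ((287.8851318359375, 247.2549591064453), (245.5807342529297, 136.18104553222656), 89.5379409790039)
(390, 105, 124, 209) ((450.2823181152344, 207.76986694335938), (108.60334777832031, 211.80601501464844), 5.053825855255127)
```

Call:
{"api": "carry_out", "payload": {"plan": [{"travel":[0.012,-0.005,-0.03],"angular":[-0.008,-0.018,-0.007],"grip":-0.1},{"travel":[0.022,-0.01,-0.055],"angular":[-0.008,-0.018,-0.007],"grip":-0.1},{"travel":[0.033,-0.014,-0.08],"angular":[-0.008,-0.018,-0.007],"grip":-0.1},{"travel":[0.042,-0.016,-0.1],"angular":[-0.008,-0.018,-0.007],"grip":-0.1},{"travel":[0.047,-0.016,-0.112],"angular":[-0.008,-0.018,-0.007],"grip":-0.1},{"travel":[0.047,-0.016,-0.112],"angular":[-0.008,-0.018,-0.007],"grip":-0.1},{"travel":[0.047,-0.016,-0.112],"angular":[-0.008,-0.018,-0.007],"grip":-0.1}]}}

```text
time: 35.9
ee_pos: [0.4954, -0.1212, 0.0595]
tcp_rot: [179.9, 45.4, 172.5]
wrist_force: [-0.1, -0.8, -1.6]
opening: 0.049
grasp_force: 30.2
```

Call:
{"api": "carry_out", "payload": {"plan": [{"travel":[0,0,-0.004],"angular":[0,0,0],"grip":-0.1},{"travel":[0,0,-0.008],"angular":[0,0,0],"grip":-0.1},{"travel":[0,0,-0.008],"angular":[0,0,0],"grip":-0.1}]}}

```text
time: 36.15
ee_pos: [0.4952, -0.1209, 0.0565]
tcp_rot: [179.9, 45.4, 172.5]
wrist_force: [0.0, 0.5, -2.4]
opening: 0.0489
grasp_force: 30.2
```

Call:
{"api": "carry_out", "payload": {"plan": [{"travel":[-0.003,0.003,-0.006],"angular":[0,0,0],"grip":-0.1},{"travel":[-0.003,0.003,-0.012],"angular":[0,0,0],"grip":-0.1},{"travel":[-0.003,0.003,-0.012],"angular":[0,0,0],"grip":-0.1}]}}

```text
time: 36.4
ee_pos: [0.4943, -0.1199, 0.0526]
tcp_rot: [179.9, 45.3, 172.5]
wrist_force: [0.2, 0.2, -1.6]
opening: 0.0488
grasp_force: 30.2
```

Call:
{"api": "carry_out", "payload": {"plan": [{"travel":[0,0,-0.004],"angular":[0,0,0],"grip":-0.1},{"travel":[0,0,-0.004],"angular":[0,0,0],"grip":-0.1},{"travel":[0,0,-0.004],"angular":[0,0,0],"grip":-0.1}]}}

```text
time: 36.65
ee_pos: [0.4947, -0.12, 0.0522]
tcp_rot: [179.9, 45.4, 172.5]
wrist_force: [0.5, 0.8, 0.0]
opening: 0.0487
grasp_force: 30.3
```

Foot touching. Down 1 mm more, then forward.

Call:
{"api": "carry_out", "payload": {"plan": [{"travel":[0,0,-0.003],"angular":[0,0,0],"grip":-0.1},{"travel":[0,0,-0.003],"angular":[0,0,0],"grip":-0.1},{"travel":[0.006,-0.001,-0.003],"angular":[0,0,0],"grip":-0.1},{"travel":[0.006,-0.001,-0.003],"angular":[0,0,0],"grip":-0.1}]}}

```text
time: 36.98
ee_pos: [0.4964, -0.1204, 0.0509]
tcp_rot: [179.9, 45.4, 172.5]
wrist_force: [-0.6, 0.5, 3.7]
opening: 0.049
grasp_force: 30.6
```

Call:
{"api": "carry_out", "payload": {"plan": [{"travel":[0.006,-0.001,0],"angular":[0,0,0],"grip":-0.1},{"travel":[0.006,-0.001,0],"angular":[0,0,0],"grip":-0.1},{"travel":[0.006,-0.001,0],"angular":[0,0,0],"grip":-0.1}]}}

```text
time: 37.23
ee_pos: [0.4979, -0.1207, 0.0505]
tcp_rot: [179.9, 45.3, 172.5]
wrist_force: [-2.1, 0.1, 2.8]
opening: 0.0489
grasp_force: 30.6
```

Call:
{"api": "carry_out", "payload": {"plan": [{"travel":[0.003,0,0],"angular":[0,0,0],"grip":-0.1},{"travel":[0.003,0,0],"angular":[0,0,0],"grip":-0.1},{"travel":[0.003,0,0],"angular":[0,0,0],"grip":-0.1}]}}

```text
time: 37.48
ee_pos: [0.4987, -0.1207, 0.0504]
tcp_rot: [179.9, 45.3, 172.5]
wrist_force: [-2.6, -0.5, 2.9]
opening: 0.0492
grasp_force: 30.7
```

Call:
{"api": "carry_out", "payload": {"plan": [{"travel":[0.003,0,0],"angular":[0,0,0],"grip":-0.1},{"travel":[0.003,0,0],"angular":[0,0,0],"grip":-0.1},{"travel":[0.003,0,0],"angular":[0,0,0],"grip":-0.1}]}}

```text
time: 37.73
ee_pos: [0.4997, -0.1207, 0.0506]
tcp_rot: [179.9, 45.3, 172.5]
wrist_force: [-2.3, 0.1, 2.6]
opening: 0.0488
grasp_force: 30.7
```

Call:
{"api": "carry_out", "payload": {"plan": [{"travel":[0,0,0],"angular":[0,0,0],"grip":0.1},{"travel":[0,0,0],"angular":[0,0,0],"grip":0.2},{"travel":[0,0,0],"angular":[0,0,0],"grip":0.3},{"travel":[0,0,0],"angular":[0,0,0],"grip":0.4},{"travel":[0,0,0],"angular":[0,0,0],"grip":0.5},{"travel":[0,0,0],"angular":[0,0,0],"grip":0.5},{"travel":[-0.01,0,0.03],"angular":[0,0,0],"grip":0.5},{"travel":[-0.025,0.003,0.08],"angular":[0,0,0],"grip":0.5}]}}

```text
time: 38.4
ee_pos: [0.4913, -0.1194, 0.0726]
tcp_rot: [179.8, 45.1, 172.4]
wrist_force: [0.8, -0.4, -0.5]
opening: 0.0638
grasp_force: 0.0
```

Call:
{"api": "carry_out", "payload": {"plan": [{"travel":[-0.03,0.003,0.08],"angular":[0,0.1,0],"grip":0.5},{"travel":[-0.05,0,0.16],"angular":[0.05,0.3,0],"grip":0.7},{"travel":[-0.07,-0.04,0.26],"angular":[0.1,0.5,0],"grip":1},{"travel":[-0.1,-0.1,0.36],"angular":[0.1,0.75,0],"grip":1},{"travel":[-0.1,-0.2,0.4],"angular":[0.12,0.98,0],"grip":1},{"travel":[-0.1,-0.3,0.4],"angular":[0.12,0.98,0],"grip":1},{"travel":[-0.1,-0.3,0.4],"angular":[0.12,0.98,0],"grip":1}]}}

```text
time: 38.98
ee_pos: [0.464, -0.2144, 0.1954]
tcp_rot: [-179.7, 17.0, 172.5]
wrist_force: [-1.1, 0.3, -0.2]
opening: 0.0851
grasp_force: 0.0
```

```bash
python3 - <<'E'
from h import *
t=cam('top');s=cam('scene');slabs(t);slabs(s)
for k in blobs(s,*GREEN,30): print(cv2.boundingRect(k))
go([.57,-.415,.16],[180,0,-166.2])
E
```

```text
slab (280, 198, 18, 30) [ 0.509 -0.122 97.548 50.977 -7.918]
slab (254, 195, 17, 29) [ 5.2000e-01 -3.2000e-02  9.5383e+01  5.1168e+01 -2.6470e+00]
slab (365, 180, 21, 35) [  0.571  -0.414 116.276  49.385  13.676]
slab (136, 234, 25, 40) [  0.575  -0.416 126.226  49.915  13.727]
(136, 234, 25, 40)
(289, 212, 20, 5)
(253, 212, 22, 5)
travel [0.358, -0.681, -0.113] angular [-0.028, 0.595, 0.74]
```

Both slabs lean alike (scene top edges at rows 212–216). Now the third, near (0.573,-0.415).

Call:
{"api": "carry_out", "payload": {"plan": [{"travel":[0.05,-0.1,0],"angular":[-0.004,0.08,0.09],"grip":1},{"travel":[0.1,-0.2,-0.01],"angular":[-0.008,0.16,0.19],"grip":1},{"travel":[0.15,-0.3,-0.03],"angular":[-0.012,0.25,0.29],"grip":1},{"travel":[0.21,-0.4,-0.05],"angular":[-0.016,0.34,0.39],"grip":1},{"travel":[0.27,-0.5,-0.07],"angular":[-0.02,0.43,0.49],"grip":1},{"travel":[0.32,-0.6,-0.09],"angular":[-0.024,0.52,0.59],"grip":1},{"travel":[0.358,-0.681,-0.113],"angular":[-0.028,0.595,0.69],"grip":1},{"travel":[0.358,-0.681,-0.113],"angular":[-0.028,0.595,0.74],"grip":1}]}}

```text
time: 39.75
ee_pos: [0.5711, -0.4157, 0.1532]
tcp_rot: [179.7, -0.3, -165.9]
wrist_force: [-0.8, 1.0, -1.9]
opening: 0.0855
grasp_force: 0.0
```

Call:
{"api": "carry_out", "payload": {"plan": [{"travel":[0,0,0],"angular":[0,0,0],"grip":1},{"travel":[0,0,0],"angular":[0,0,0],"grip":1},{"travel":[0,0,0],"angular":[0,0,0],"grip":1}]}}

```text
time: 40.0
ee_pos: [0.5696, -0.4129, 0.1625]
tcp_rot: [-179.9, 0.2, -166.1]
wrist_force: [-0.8, 0.3, -0.9]
opening: 0.0854
grasp_force: 0.0
```

```bash
python3 - <<'E'
from h import *
w=cam('wrist');o=w['obs'];print(o['ee_pos'],o['tcp_rot'],o['q'].round(1)); slabs(w)
go([.571,-.415,.0115],[180,0,-166.25])
E
```

```text
[ 0.56961644 -0.41285118  0.1625085 ] [-179.90794916    0.18862717 -166.0694714 ] [-36.   25.9  26.7  90.6   0.1 -49.9]
slab (250, 117, 66, 148) [  0.57   -0.417 118.433  49.098  13.787]
travel [0.005, -0.007, -0.505] angular [0.002, 0.008, -0.007]
```

Call:
{"api": "carry_out", "payload": {"plan": [{"travel":[0.002,-0.013,-0.12],"angular":[0,0,0],"grip":1},{"travel":[0.002,-0.013,-0.24],"angular":[0,0,0],"grip":1},{"travel":[0.002,-0.013,-0.35],"angular":[0,0,0],"grip":1},{"travel":[0.002,-0.013,-0.43],"angular":[0,0,0],"grip":0.7},{"travel":[0.002,-0.013,-0.48],"angular":[0,0.004,0],"grip":0.5},{"travel":[0.002,-0.013,-0.508],"angular":[0.002,0.008,-0.007],"grip":0.5},{"travel":[0.002,-0.013,-0.508],"angular":[0.002,0.008,-0.007],"grip":0.5},{"travel":[0.002,-0.013,-0.508],"angular":[0.002,0.008,-0.007],"grip":0.5}], "grip_force": 28}}

```text
time: 40.72
ee_pos: [0.5708, -0.4181, 0.0103]
tcp_rot: [180.0, -0.0, -166.3]
wrist_force: [0.1, -0.9, 0.7]
opening: 0.0642
grasp_force: 0.0
```

Call:
{"api": "carry_out", "payload": {"plan": [{"travel":[0,0,0],"angular":[0,0,0],"grip":0.3},{"travel":[0,0,0],"angular":[0,0,0],"grip":0.1},{"travel":[0,0,0],"angular":[0,0,0],"grip":0},{"travel":[0,0,0],"angular":[0,0,0],"grip":-0.1},{"travel":[0,0,0],"angular":[0,0,0],"grip":-0.1},{"travel":[0,0,0],"angular":[0,0,0],"grip":-0.1},{"travel":[0,0,0],"angular":[0,0,0],"grip":-0.1},{"travel":[0,0,0],"angular":[0,0,0],"grip":-0.1}]}}

```text
time: 41.38
ee_pos: [0.5712, -0.4185, 0.0109]
tcp_rot: [-180.0, 0.0, -166.3]
wrist_force: [-0.6, 1.2, 8.0]
opening: 0.0491
grasp_force: 29.9
```

```bash
python3 - <<'E'
from h import *
p,r=obsR(); print(p)
a=(p+[0,0,.2],r); b=(np.array([.45,-.16,.22]),Rt(0)); c=(np.array([.46,.06,.22]),Rt(20))
pt,Rf=lean(.09,p[2],-.004); d=(pt+pw([-.014,0,.044])-C,Rf)
print(frac(*b,*a),frac(*c,*b),frac(*d,*c),pt)
E
```

```text
[ 0.57122467 -0.41849793  0.01094094]
([-0.404, 0.862, 0.03], [0.001, 0.001, -0.738]) ([0.033, 0.733, 0.0], [-0.087, -0.693, 0.0]) ([0.185, 0.285, -0.419], [-0.109, -0.866, -0.0]) [0.52939824 0.14359717 0.05016282]
```

Call:
{"api": "carry_out", "payload": {"plan": [{"travel":[0,0,0.03],"angular":[0,0,0],"grip":-0.1},{"travel":[0,0,0.09],"angular":[0,0,0],"grip":-0.1},{"travel":[0,0,0.18],"angular":[0,0,0],"grip":-0.1},{"travel":[0,0,0.28],"angular":[0,0,0],"grip":-0.1},{"travel":[0,0,0.38],"angular":[0,0,0],"grip":-0.1},{"travel":[0,0,0.49],"angular":[0,0,0],"grip":-0.1},{"travel":[0,0,0.6],"angular":[0,0,0],"grip":-0.1},{"travel":[0,0,0.667],"angular":[0,0,0],"grip":-0.1}]}}

```text
time: 42.05
ee_pos: [0.5705, -0.4182, 0.2136]
tcp_rot: [-179.9, 0.1, -166.3]
wrist_force: [1.2, -0.4, -0.8]
opening: 0.0492
grasp_force: 29.9
```

Call:
{"api": "carry_out", "payload": {"plan": [{"travel":[-0.03,0.05,0],"angular":[0,0,-0.05],"grip":-0.1},{"travel":[-0.08,0.14,0],"angular":[0,0,-0.13],"grip":-0.1},{"travel":[-0.13,0.25,0.01],"angular":[0,0,-0.22],"grip":-0.1},{"travel":[-0.18,0.36,0.01],"angular":[0,0,-0.32],"grip":-0.1},{"travel":[-0.23,0.47,0.02],"angular":[0,0,-0.42],"grip":-0.1},{"travel":[-0.29,0.59,0.02],"angular":[0,0,-0.53],"grip":-0.1},{"travel":[-0.35,0.72,0.03],"angular":[0,0,-0.64],"grip":-0.1},{"travel":[-0.404,0.83,0.03],"angular":[0,0,-0.738],"grip":-0.1}]}}

```text
time: 42.72
ee_pos: [0.4478, -0.1674, 0.2186]
tcp_rot: [179.9, -0.0, 172.4]
wrist_force: [-0.5, 0.8, -1.1]
opening: 0.0492
grasp_force: 30.0
```

Call:
{"api": "carry_out", "payload": {"plan": [{"travel":[0.005,0.1,0],"angular":[-0.01,-0.09,0],"grip":-0.1},{"travel":[0.01,0.2,0],"angular":[-0.022,-0.18,0],"grip":-0.1},{"travel":[0.015,0.3,0],"angular":[-0.033,-0.27,0],"grip":-0.1},{"travel":[0.02,0.4,0],"angular":[-0.045,-0.36,0],"grip":-0.1},{"travel":[0.025,0.5,0],"angular":[-0.056,-0.45,0],"grip":-0.1},{"travel":[0.03,0.6,0],"angular":[-0.067,-0.54,0],"grip":-0.1},{"travel":[0.033,0.69,0],"angular":[-0.078,-0.62,0],"grip":-0.1},{"travel":[0.033,0.76,0],"angular":[-0.087,-0.693,0],"grip":-0.1}]}}

```text
time: 43.38
ee_pos: [0.4585, 0.0608, 0.2187]
tcp_rot: [179.7, 20.1, 172.6]
wrist_force: [0.4, 0.1, -2.3]
opening: 0.0492
grasp_force: 30.0
```

```bash
python3 - <<'E'
from h import *
o=monitor.get_obs();p,r=obsR(); print(p,o['tcp_rot'],o['q'].round(1),o['wrist_force'],o['grasp_force'],o['opening'])
pt,Rf=lean(.09,.0109,-.004); print(frac(pt+pw([-.014,0,.044])-C,Rf,p,r))
E
```

```text
[0.45851854 0.06080516 0.21869261] [179.72355724  20.09914238 172.5890867 ] [ 11.1 -26.9 -22.3  75.4  -6.   17.4] [ 0.43301413  0.12782953 -2.25181611] 29.956200420856476 0.049150092377679484
([0.19, 0.282, -0.415], [-0.115, -0.862, -0.004])
```

Call:
{"api": "carry_out", "payload": {"plan": [{"travel":[0.04,0.08,0],"angular":[-0.016,-0.124,0],"grip":-0.1},{"travel":[0.08,0.17,0],"angular":[-0.032,-0.248,0],"grip":-0.1},{"travel":[0.13,0.25,-0.02],"angular":[-0.048,-0.372,0],"grip":-0.1},{"travel":[0.17,0.282,-0.09],"angular":[-0.064,-0.496,0],"grip":-0.1},{"travel":[0.19,0.282,-0.18],"angular":[-0.08,-0.62,-0.002],"grip":-0.1},{"travel":[0.19,0.282,-0.28],"angular":[-0.098,-0.744,-0.004],"grip":-0.1},{"travel":[0.19,0.282,-0.37],"angular":[-0.115,-0.862,-0.004],"grip":-0.1},{"travel":[0.19,0.282,-0.415],"angular":[-0.115,-0.862,-0.004],"grip":-0.1}]}}

```text
time: 44.05
ee_pos: [0.512, 0.1423, 0.0855]
tcp_rot: [-179.7, 44.5, 172.9]
wrist_force: [-0.7, -0.4, -3.3]
opening: 0.0494
grasp_force: 30.0
```

```bash
python3 - <<'E'
from h import *
w=cam('wrist');o=w['obs'];p,r=obsR(); print(p,o['tcp_rot'],o['q'].round(1),o['wrist_force'],o['grasp_force'],o['opening'])
for k in blobs(w,*GREEN,400): print(cv2.boundingRect(k),cv2.minAreaRect(k))
pt,Rf=lean(.09,.0109,-.004); print(pt,frac(pt,Rf,p,r))
E
```

```text
[0.5120094  0.14236633 0.08491078] [-179.70900177   44.5428995   172.86186869] [ 27.5 -34.1 -50.8  34.4 -23.8  26.3] [-0.7418385  -0.40150907 -3.33491144] 30.026962459087372 0.04937313070866803
(0, 170, 24, 153) ((11.5, 246.0), (152.0, 23.0), 90.0)
(217, 126, 140, 246) ((286.5, 248.5), (245.0, 139.0), 90.0)
[0.52942696 0.14359354 0.05013387] ([0.058, 0.004, -0.116], [0.009, -0.023, -0.0])
```

Call:
{"api": "carry_out", "payload": {"plan": [{"travel":[0.014,0.002,-0.03],"angular":[0.009,-0.023,0],"grip":-0.1},{"travel":[0.028,0.003,-0.055],"angular":[0.009,-0.023,0],"grip":-0.1},{"travel":[0.042,0.004,-0.08],"angular":[0.009,-0.023,0],"grip":-0.1},{"travel":[0.052,0.004,-0.095],"angular":[0.009,-0.023,0],"grip":-0.1},{"travel":[0.054,0.004,-0.102],"angular":[0.009,-0.023,0],"grip":-0.1},{"travel":[0.054,0.004,-0.102],"angular":[0.009,-0.023,0],"grip":-0.1},{"travel":[0.054,0.004,-0.102],"angular":[0.009,-0.023,0],"grip":-0.1}]}}

```text
time: 44.68
ee_pos: [0.5324, 0.1449, 0.0632]
tcp_rot: [179.4, 45.4, 172.1]
wrist_force: [-0.3, 0.3, -1.6]
opening: 0.0492
grasp_force: 30.0
```

Call:
{"api": "carry_out", "payload": {"plan": [{"travel":[0,0,-0.004],"angular":[0,0,0],"grip":-0.1},{"travel":[0,0,-0.004],"angular":[0,0,0],"grip":-0.1},{"travel":[0,0,-0.004],"angular":[0,0,0],"grip":-0.1}]}}

```text
time: 44.93
ee_pos: [0.5322, 0.1449, 0.0615]
tcp_rot: [179.4, 45.4, 172.1]
wrist_force: [-0.7, -0.7, -2.4]
opening: 0.0495
grasp_force: 30.0
```

Call:
{"api": "carry_out", "payload": {"plan": [{"travel":[-0.006,-0.002,-0.01],"angular":[0,0,0],"grip":-0.1},{"travel":[-0.009,-0.004,-0.02],"angular":[0,0,0],"grip":-0.1},{"travel":[-0.009,-0.004,-0.03],"angular":[0,0,0],"grip":-0.1},{"travel":[-0.009,-0.004,-0.033],"angular":[0,0,0],"grip":-0.1},{"travel":[-0.009,-0.004,-0.033],"angular":[0,0,0],"grip":-0.1}]}}

```text
time: 45.35
ee_pos: [0.5292, 0.1436, 0.0507]
tcp_rot: [179.4, 45.4, 172.2]
wrist_force: [-0.1, 0.6, -3.2]
opening: 0.0492
grasp_force: 30.1
```

Call:
{"api": "carry_out", "payload": {"plan": [{"travel":[0,0,-0.004],"angular":[0,0,0],"grip":-0.1},{"travel":[0,0,-0.004],"angular":[0,0,0],"grip":-0.1},{"travel":[0,0,-0.004],"angular":[0,0,0],"grip":-0.1}]}}

```text
time: 45.6
ee_pos: [0.5296, 0.1437, 0.0503]
tcp_rot: [179.4, 45.5, 172.1]
wrist_force: [-0.9, -0.4, -1.1]
opening: 0.0489
grasp_force: 30.2
```

Call:
{"api": "carry_out", "payload": {"plan": [{"travel":[0,0,-0.005],"angular":[0,0,0],"grip":-0.1},{"travel":[0,0,-0.005],"angular":[0,0,0],"grip":-0.1},{"travel":[0.006,-0.001,-0.005],"angular":[0,0,0],"grip":-0.1},{"travel":[0.006,-0.001,-0.005],"angular":[0,0,0],"grip":-0.1}]}}

```text
time: 45.93
ee_pos: [0.5317, 0.1436, 0.0493]
tcp_rot: [179.3, 45.5, 172.1]
wrist_force: [-4.0, -0.0, 5.5]
opening: 0.049
grasp_force: 30.9
```

Call:
{"api": "carry_out", "payload": {"plan": [{"travel":[0.006,-0.001,0],"angular":[0,0,0],"grip":-0.1},{"travel":[0.006,-0.001,0],"angular":[0,0,0],"grip":-0.1},{"travel":[0.006,-0.001,0],"angular":[0,0,0],"grip":-0.1}]}}

```text
time: 46.18
ee_pos: [0.5335, 0.1436, 0.0494]
tcp_rot: [179.3, 45.5, 172.1]
wrist_force: [-4.1, 1.9, 5.5]
opening: 0.0494
grasp_force: 30.9
```

Call:
{"api": "carry_out", "payload": {"plan": [{"travel":[0.004,0,0],"angular":[0,0,0],"grip":-0.1},{"travel":[0.004,0,0],"angular":[0,0,0],"grip":-0.1},{"travel":[0.004,0,0],"angular":[0,0,0],"grip":-0.1}]}}

```text
time: 46.43
ee_pos: [0.5346, 0.1436, 0.0494]
tcp_rot: [179.3, 45.5, 172.1]
wrist_force: [-5.7, 1.6, 5.4]
opening: 0.0486
grasp_force: 31.1
```

Call:
{"api": "carry_out", "payload": {"plan": [{"travel":[0,0,0],"angular":[0,0,0],"grip":0.1},{"travel":[0,0,0],"angular":[0,0,0],"grip":0.2},{"travel":[0,0,0],"angular":[0,0,0],"grip":0.3},{"travel":[0,0,0],"angular":[0,0,0],"grip":0.4},{"travel":[0,0,0],"angular":[0,0,0],"grip":0.5},{"travel":[0,0,0],"angular":[0,0,0],"grip":0.5},{"travel":[-0.01,0,0.03],"angular":[0,0,0],"grip":0.5},{"travel":[-0.025,0.003,0.08],"angular":[0,0,0],"grip":0.5}]}}

```text
time: 47.1
ee_pos: [0.5257, 0.1433, 0.0705]
tcp_rot: [179.6, 45.2, 172.3]
wrist_force: [-0.7, -0.8, 0.7]
opening: 0.0641
grasp_force: 0.0
```

Call:
{"api": "carry_out", "payload": {"plan": [{"travel":[-0.03,0.003,0.08],"angular":[0,0.1,0],"grip":0.5},{"travel":[-0.05,0.01,0.16],"angular":[0.05,0.3,0],"grip":0.7},{"travel":[-0.07,0.05,0.26],"angular":[0.1,0.5,0],"grip":1},{"travel":[-0.15,0.1,0.36],"angular":[0.1,0.75,0],"grip":1},{"travel":[-0.25,0.15,0.42],"angular":[0.12,0.98,0],"grip":1},{"travel":[-0.35,0.2,0.45],"angular":[0.12,0.98,0],"grip":1},{"travel":[-0.4,0.2,0.45],"angular":[0.12,0.98,0],"grip":1},{"travel":[-0.4,0.2,0.45],"angular":[0.12,0.98,0],"grip":1}]}}

```text
time: 47.77
ee_pos: [0.4056, 0.2049, 0.2085]
tcp_rot: [179.8, 17.1, 172.5]
wrist_force: [-0.0, 0.1, -0.0]
opening: 0.0854
grasp_force: 0.0
```

```bash
python3 - <<'E'
from h import *
o=monitor.get_obs();print(o['ee_pos'],o['tcp_rot'],o['q'].round(1))
t=cam('top');s=cam('scene');slabs(t)
for k in blobs(s,*GREEN,20): print(cv2.boundingRect(k))
f=s['frame'].max(2).astype(int); print(f[184:206,330])
B=blobs(t,*BLUE,40); P=np.vstack([onz(t,k.reshape(-1,2),.06) for k in B]); 
Q=(P-C)@R.from_euler('z',YAW,degrees=True).as_matrix(); print('batten y',Q[:,1].min(),Q[:,1].max(),'x',Q[:,0].min(),Q[:,0].max())
a=cv2.resize(s['frame'][150:320,190:480],None,fx=2.75,fy=2.75,interpolation=cv2.INTER_CUBIC); cv2.imwrite('pics/s12.png',a[:,:,::-1])
E
```

```text
[0.40556633 0.20493339 0.20849825] [179.78998547  17.14353294 172.49111133] [ 33.4 -22.3 -19.5  79.6 -11.   39.6]
slab (280, 199, 18, 30) [ 0.506 -0.12  96.41  49.335 -7.918]
slab (254, 195, 17, 29) [ 5.1900e-01 -3.2000e-02  9.4631e+01  5.1168e+01 -2.6470e+00]
slab (201, 186, 15, 30) [ 0.543  0.15  98.311 47.231  2.066]
(356, 211, 28, 5)
(289, 211, 21, 5)
(254, 211, 21, 5)
[173 175 142 159 186 144  64  24  32  31  34  34  33  27  25  20  22  11
   0 147 170 165]
batten y -0.21546790355682713 0.21782698710449203 x -0.024420897582230726 0.02740564152029101
```

View pics/s12.png

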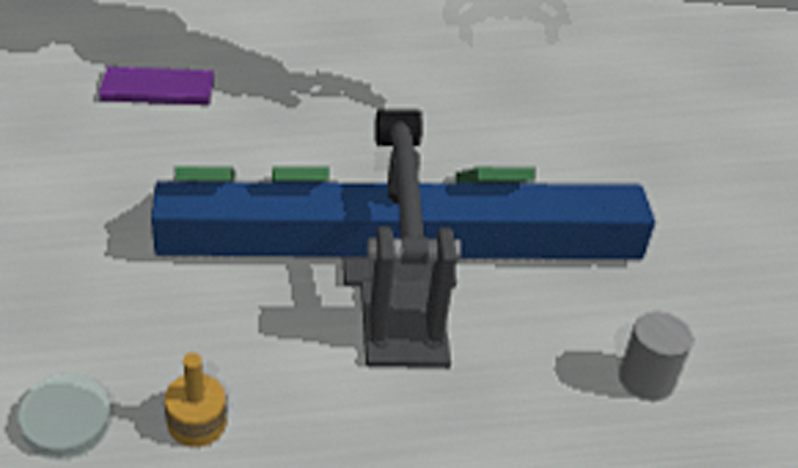

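All three slabs lean on the batten (crop tops at about (205,173), (300,173) and (497,174)). The lever, batten and bystanders have not moved, and no other green slab is in view. Handing in.

```bash
python3 -c "
from workcell import ticket
print(ticket.job_done())"
```

```text
the job is handed in; nothing more can be done
None
```

I clamped the batten under the spring foot, pushed in about 10 mm by the lever angle I measured, leaned all three green slabs against it at about 45° on the knob's side, left the bystanders alone, and handed the job in at about 48 s; no verdict was returned.

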